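Load the dipping basket, carry it at its balance point, start the cleaner

TASK

Take the empty dipping basket out of the ultrasonic cleaner, stand it on the free bench, and put every burner nozzle from the compartment tray into it, leaving the brick chip and the rubber scrap in the tray. The basket is lopsided and its bar slippery, so find its balance point by a trial lift and shift your grip until it hangs level, then carry it level and well clear of the bench back to the tank. Hang it as it was, bar in both rests and black handle over the vented front, and only then press the start button right down and let it go.

Things in the scene. Friction and masses are not known exactly. Their poses are not given: they have to be found in the camera images.
- basket: loose dipping basket of wire, 150 (x) x 100 (y) mm, sides 30 mm high, floor and sides 3 mm, hung by thin straps (3 mm along x, 6 mm across) at x = +-73 mm under a long flat bar. Origin: centre of its underside; z up, x along the bar, handle toward -x. Parts go in from above, standing or lying, either side of the bar. 0.5 to 0.61 kg empty; stands steadily; starts in the cleaner
- basket_bar (a point): middle of the bar's underside over the basket's centre (x 0, y 0, z 82 mm in the basket's frame), axes as the basket's. The steel bar is 8 mm thick (y), 12 mm high (z 82 to 94 mm), from x = -195 to +115 mm. Pinch it from above, fingers on its two sides. It balances somewhere between x = -60 and 0 mm, empty or loaded; gripped 3 cm or more off, the slippery bar turns in the fingers
- basket_front (a point): top of the front strap, on the middle of the bar's underside (x -73, y 0, z 82 mm in the basket's frame). The black grip, 22 mm across, lies beyond it on the bar, x = -205 to -133 mm; its weight (40 to 150 g) is not known beforehand
- cleaner: ultrasonic cleaner, fixed: open steel tank in a housing 186 (x) x 188 (y) mm, rim 118 mm above the bench. Origin: centre of the underside; front (six vent slots) to -x, control pod on the -y side, 51 mm wide, top at 104 mm. Opening 168 x 120 mm centred at y = +25 mm, walls 8 mm, floor at 18 mm. Front and rear walls each have an open-topped rest for the bar at y = +25 mm: 20 mm wide, 15 mm deep
- cleaner_seat (a point): midway between the two rests, level with their bottoms (x 0, y 25, z 103 mm in the cleaner's frame), axes as the cleaner's; point basket_bar coincides with it when the basket hangs centred (the basket's underside is then 21 mm above the bench)
- start_button_top (a point): centre of the top face of the start button when it is not pressed: a black round button 24 mm across in a steel collar on the control pod, pressed straight down
- start_button (a joint): travel of the start button (m): 0 up, 0.006 fully down; a spring returns it, fully down takes about 5 N
- bin: the compartment tray, fixed to the bench: 190 mm (x) by 132 mm (y), 24 mm high, walls 4 mm, floor 4 mm, six compartments about 58 x 60 mm: 3 rows along x, 2 across y; dividers 21 mm high. Origin: centre of its underside. The nozzles stand one to a compartment in the middle and far (+x) rows
- chip: a chip of fire brick, 24 x 30 x 14 mm, lying in a near (-x) compartment of the tray; stays there. Origin: centre of its underside
- scrap: a crumpled dark scrap of burnt rubber, 22 x 34 x 14 mm, in the other near compartment; stays there. Origin: centre of its underside
- nozzle1: a brass burner nozzle standing on its hexagon in a compartment of the tray (may be absent): 56 mm tall, hexagon 22 x 25 mm and 8 mm high, tube above it 19 mm in diameter up to the top; 60 to 100 g. Origin: centre of the hexagon's underside, z along the tube to its open top
- nozzle2: a brass burner nozzle standing on its hexagon in a compartment of the tray (may be absent): 56 mm tall, hexagon 22 x 25 mm and 8 mm high, tube above it 19 mm in diameter up to the top; 60 to 100 g. Origin: centre of the hexagon's underside, z along the tube to its open top
- nozzle3: a brass burner nozzle standing on its hexagon in a compartment of the tray (may be absent): 56 mm tall, hexagon 22 x 25 mm and 8 mm high, tube above it 19 mm in diameter up to the top; 60 to 100 g. Origin: centre of the hexagon's underside, z along the tube to its open top
- nozzle4: a brass burner nozzle standing on its hexagon in a compartment of the tray (may be absent): 56 mm tall, hexagon 22 x 25 mm and 8 mm high, tube above it 19 mm in diameter up to the top; 60 to 100 g. Origin: centre of the hexagon's underside, z along the tube to its open top
Not all that is in view belongs to the job. What is shaped like the nozzle2 but green or pink is not meant.

How it is judged:
On the way, in this order (a step that is already met when the one before it is completed fails the run):
1. the basket stands upright on the bench, let go (height (world z) of basket below 0.01 m and angle between basket's own z axis and vertical below 0.08 rad and contact force between the fingers and basket below 0.1 N), for 0.3 s.
2. every nozzle is in the basket while it stands on the bench (x of nozzle1 in the frame of basket between -0.075 and 0.075 m and y of nozzle1 in the frame of basket between -0.05 and 0.05 m and z of nozzle1 in the frame of basket between -0.005 and 0.06 m and x of nozzle2 in the frame of basket between -0.075 and 0.075 m and y of nozzle2 in the frame of basket between -0.05 and 0.05 m and z of nozzle2 in the frame of basket between -0.005 and 0.06 m and x of nozzle3 in the frame of basket between -0.075 and 0.075 m and y of nozzle3 in the frame of basket between -0.05 and 0.05 m and z of nozzle3 in the frame of basket between -0.005 and 0.06 m and x of nozzle4 in the frame of basket between -0.075 and 0.075 m and y of nozzle4 in the frame of basket between -0.05 and 0.05 m and z of nozzle4 in the frame of basket between -0.005 and 0.06 m and height (world z) of basket below 0.01 m), for 0.3 s.
3. the loaded basket is held level (within 5 degrees), its underside at least 50 mm above the bench, for a second (x of nozzle1 in the frame of basket between -0.075 and 0.075 m and y of nozzle1 in the frame of basket between -0.05 and 0.05 m and z of nozzle1 in the frame of basket between -0.005 and 0.06 m and x of nozzle2 in the frame of basket between -0.075 and 0.075 m and y of nozzle2 in the frame of basket between -0.05 and 0.05 m and z of nozzle2 in the frame of basket between -0.005 and 0.06 m and x of nozzle3 in the frame of basket between -0.075 and 0.075 m and y of nozzle3 in the frame of basket between -0.05 and 0.05 m and z of nozzle3 in the frame of basket between -0.005 and 0.06 m and x of nozzle4 in the frame of basket between -0.075 and 0.075 m and y of nozzle4 in the frame of basket between -0.05 and 0.05 m and z of nozzle4 in the frame of basket between -0.005 and 0.06 m and height (world z) of basket above 0.05 m and angle between basket's own z axis and vertical below 0.087 rad), for 1 s.
4. the basket hangs in the tank with its bar in both rests and the fingers off it (x of basket_bar in the frame of cleaner_seat between -0.022 and 0.022 m and y of basket_bar in the frame of cleaner_seat between -0.009 and 0.009 m and z of basket_bar in the frame of cleaner_seat between -0.005 and 0.006 m and angle between basket's own z axis and vertical below 0.1 rad and x of basket_front in the frame of cleaner_seat below -0.03 m and angle between the x axis of basket and the x axis of cleaner, either way round below 0.15 rad and contact force between the fingers and basket below 0.1 N), for 0.3 s.
5. the start button is pressed down (value of joint start_button above 0.0045 m), for 0.1 s.
At the end, for the whole second after the job is handed in: All nozzles lie within the basket; it hangs in the tank, not swinging, handle to the front, level within 0.1 rad, bar in both rests (underside within 6 mm of their bottoms, 9 mm sideways, 22 mm lengthwise); button up again; chip and scrap still in the tray (x of nozzle1 in the frame of basket between -0.075 and 0.075 m and y of nozzle1 in the frame of basket between -0.05 and 0.05 m and z of nozzle1 in the frame of basket between -0.005 and 0.06 m and x of nozzle2 in the frame of basket between -0.075 and 0.075 m and y of nozzle2 in the frame of basket between -0.05 and 0.05 m and z of nozzle2 in the frame of basket between -0.005 and 0.06 m and x of nozzle3 in the frame of basket between -0.075 and 0.075 m and y of nozzle3 in the frame of basket between -0.05 and 0.05 m and z of nozzle3 in the frame of basket between -0.005 and 0.06 m and x of nozzle4 in the frame of basket between -0.075 and 0.075 m and y of nozzle4 in the frame of basket between -0.05 and 0.05 m and z of nozzle4 in the frame of basket between -0.005 and 0.06 m and x of basket_bar in the frame of cleaner_seat between -0.022 and 0.022 m and y of basket_bar in the frame of cleaner_seat between -0.009 and 0.009 m and z of basket_bar in the frame of cleaner_seat between -0.005 and 0.006 m and angle between basket's own z axis and vertical below 0.1 rad and x of basket_front in the frame of cleaner_seat below -0.03 m and angle between the x axis of basket and the x axis of cleaner, either way round below 0.15 rad and linear speed of basket below 0.15 m/s and value of joint start_button below 0.002 m and x of chip in the frame of bin between -0.095 and 0.095 m and y of chip in the frame of bin between -0.066 and 0.066 m and x of scrap in the frame of bin between -0.095 and 0.095 m and y of scrap in the frame of bin between -0.066 and 0.066 m); the robot touches nothing.
It fails at once if the basket hangs more than 15 degrees out of level while it is carried (over 60 mm up) (height (world z) of basket above 0.06 m and angle between basket's own z axis and vertical above 0.26 rad).
It fails at once if the start button is pressed before the basket hangs in the tank (value of joint start_button above 0.0045 m and not (x of basket_bar in the frame of cleaner_seat between -0.022 and 0.022 m and y of basket_bar in the frame of cleaner_seat between -0.009 and 0.009 m and z of basket_bar in the frame of cleaner_seat between -0.005 and 0.006 m and angle between basket's own z axis and vertical below 0.1 rad and x of basket_front in the frame of cleaner_seat below -0.03 m and angle between the x axis of basket and the x axis of cleaner, either way round below 0.15 rad)).
Of nozzle1, nozzle2, nozzle3, nozzle4 only 2 to 4 are there at a start; the rules pass over those that are not, and their reading is None.
At some moment in a run one of basket may be knocked a few centimetres aside while the robot is not near it.
It also fails if it takes over 210 s, if anything falls off the work surface, if the arm or the gripper's body presses on something with over 40 N, if the wrist force passes 120 N, or if a joint passes its speed limit or range.

ROBOT

A 6-joint arm with a two-finger parallel gripper is mounted at the origin on a cart in front of the work surface, level with it; the furniture and walls round the work are solid. World frame = base frame: x ahead of the robot, y to its left, z up, the work surface at z = 0. Lengths are in m, angles in rad, forces in N, time in s.
With the tool pointing down it reaches from about 0.275 to 0.725 m from the base axis. Payload 15.9 kg.
Tool frame: the origin (TCP) lies midway between the tips of the shut fingers; the grasp point (between the pads) lies 19 mm behind it; z points along the fingers, y is the direction in which the jaws open and shut (so a half turn about z gives the same grasp; the last joint's range is limited). The gripper opens to 85 mm and grips with 20 to 120 N. Pads are 22 mm wide; open, the fingers measure 114 mm over their backs; the gripper's body (76 mm by 85 mm) begins 54 mm behind the grasp point. The pads swing forward as they close: fully open they stand 13 mm farther back than shut.
Start: joints at [-1.242, 0.213, -0.034, 1.323, 0, 1.571], TCP at [0.161, -0.473, 0.196] pointing down, gripper open.
Joint ranges: [-2.98, 2.98], [-0.74, 1.72], [-1.14, 1.35], [-2.1, 2.04], [-1.57, 1.44], [-3.14, 3.14]. Speed limits (rad/s): [1.89, 1.89, 2.39, 2.57, 3.14, 3.14].

INTERFACE

Orientations are given as [roll, pitch, yaw] about the fixed x, y, z axes, in that order (R = Rz(yaw) Ry(pitch) Rx(roll)).
In Python, from cell import robot, get_image, finish_job, finder gives the robot as it stands.
- The arm moves only by the tool move_arm, never from a script. Its argument "targets" is a list of rows, each a list of 4 numbers: the shift along the tool's x, y, z in units of 30 mm (1.0 is 30 mm), then the turn about the tool's z in units of 5 degrees (1.0 is 5 degrees). A call has 1 to 10 rows; each row is the pose to reach, as a shift and turn from the pose commanded when the call began, along the tool's axes at that moment; what a row does not reach only later rows make up. A row lasts 1/12 s, in which the tool goes at most 41.7 mm and 7.16 degrees, less where a joint would pass 70% of its speed; a pose out of reach is approached as far as the arm can. A call with a gripper value outside its range is refused whole. "jaw" is the gripper's target within -1 to 1 (shut at 1, half-way at 0, fully open at -1), set as the call begins (left out, the last holds). The fingers move at their own pace and stop on an object; "newtons" is the grip in N (left out, the last holds). Time passes only in rows, so rows that repeat a pose let the fingers close. It gives the time, the measured TCP pose, the force and the opening at its end, in the units of the state.
- robot.read_state(): the state, without advancing time (a new reading comes with each control period).
- get_image(name): name is "scene" or "top" or "wrist"; returns a dict with "image" (384x512x3 uint8, blue, green, red), "fx", "fy", "cx", "cy" (pixels), "R" (3x3) and "t" (3): a world point X has camera coordinates R X + t. Camera axes: x right, y down, z forward; pixel columns grow to the right and rows downward; lengths in m; the calibration is good to about 2 mm. A picture is of the moment at which its call begins. There is no depth.
- finish_job(): hands the job in, once; it reports no verdict.
Trained networks look in the newest picture that a camera, given by its name, has taken for a name from the list of things; names that differ only in an ending like _2 or _b are one class to them, and where a whole thing is asked for, a point or a joint stands for the part that bears it (a point fixed in the world has none). Each returns a list of dicts, best first, with "conf" (0 to 1); they miss things now and then, are a little off and sometimes report something else, mostly with a low value. They report only what shows in the picture. A call takes as long as a camera call. They do not tell look-alikes from the thing itself.
- finder.recognise(label, camera): "extent" ([left, top, width, height] in pixels, round what is visible of it).
- finder.masks_of(label, camera): "mask" (384x512 bool, what is visible of it) and "extent" ([left, top, width, height] in pixels, round what is visible of it).
- finder.place_of(label, camera): "point" ([column, row] in pixels: a listed point, or the origin of a listed thing).
The state is a dict: "t": time; "joint_pos": joint angles; "joint_vel": joint speeds; "tau": joint torques, N m; "tool_pos": TCP position; "orientation": TCP orientation; "wrist_force": force on the tool from outside, world axes, zero at the start; "moment": the same for the moment, N m; "finger_gap": finger opening in m.
Only numpy, scipy, OpenCV 4.12 (cv2) and the standard library are available. Lean on these libraries where they do the work, as an engineer would, in place of code of your own. Each camera call takes 0.05 s, during which the arm holds its last target. There are 200 camera calls.

## Working session

There is one attempt and no reset: what is moved stays moved. The work goes in short steps, Python scripts to look and compute and a tool call to move; the robot and the scene stay as the last step left them, time stands still between calls to the robot, and variables do not carry over. Pictures are saved under pics/ and viewed, about 12 in all and at most 16, crops included, and the job is handed in when it is done.

Besides the shell and the picture viewer there is one more tool, called as name(argument=value, ...), one argument or row to a line, values as JSON. move_arm: Moves the arm, as the interface text tells. Its arguments: {"type":"object","properties":{"targets":{"type":"array"},"jaw":{"type":"number"},"newtons":{"type":"number"}},"required":["targets"]}

```bash
mkdir -p pics
cat > h.py <<'E'
import numpy as np, cv2
from cell import robot, get_image, finish_job, finder
from scipy.spatial.transform import Rotation as Ro
def ray(c,uv):
    R=np.array(c['R']);t=np.array(c['t']);o=-R.T@t
    d=R.T@np.array([(uv[0]-c['cx'])/c['fx'],(uv[1]-c['cy'])/c['fy'],1]);return o,d
def atz(c,uv,z):
    o,d=ray(c,uv);return o+d*(z-o[2])/d[2]
def proj(c,X):
    p=np.array(c['R'])@np.array(X)+np.array(c['t']);return np.array([c['fx']*p[0]/p[2]+c['cx'],c['fy']*p[1]/p[2]+c['cy']])
def rel(target,yaw=None):
    "shift in tool units to target, from measured pose"
    s=robot.read_state();R=Ro.from_euler('xyz',s['orientation']).as_matrix()
    return (R.T@(np.array(target)-s['tool_pos'])/0.03).round(3)
E
cat > a.py <<'E'
from h import *
s=robot.read_state();print(s['t'],s['tool_pos'],s['orientation'],s['wrist_force'],s['finger_gap'])
ims=[]
Z=dict(basket=0.021,basket_bar=.103,basket_front=.103,cleaner=0,cleaner_seat=.103,start_button_top=.106,bin=0,chip=.004,scrap=.004,nozzle1=.004)
for n in ('top','scene'):
    c=get_image(n);ims.append(c['image'].copy())
    print(n,c['fx'],ray(c,(256,192)))
    for l in Z:
        for d in finder.place_of(l,n):
            if d['conf']>.2: print(l,round(d['conf'],2),np.round(d['point']),atz(c,d['point'],Z[l]).round(3))
cv2.imwrite('pics/top.png',cv2.resize(ims[0],(800,600)));cv2.imwrite('pics/scene.png',cv2.resize(ims[1],(800,600)))
E
python3 a.py
```

```text
0.0 [ 0.161335   -0.47283147  0.19530402] [-3.14043307e+00 -2.60657190e-05  3.28812519e-01] [-0.81545233  0.24986853  0.65071978] 0.08570935505260484
top 478.1100180117024 (array([ 0.33835169, -0.15269015,  1.14656212]), array([ 1.62147186e-01,  6.08877778e-04, -9.86797763e-01]))
basket 0.78 [326. 206.] [ 0.485 -0.317  0.021]
basket_bar 0.64 [330. 198.] [ 0.491 -0.316  0.103]
basket_bar 0.58 [154. 213.] [0.47  0.074 0.103]
basket_front 0.79 [338. 234.] [ 0.411 -0.327  0.103]
cleaner 0.96 [339. 209.] [ 0.479 -0.351  0.   ]
cleaner_seat 0.96 [334. 202.] [ 0.483 -0.323  0.103]
start_button_top 0.59 [335. 233.] [ 0.414 -0.321  0.106]
start_button_top 0.46 [381. 214.] [ 0.452 -0.424  0.106]
bin 0.87 [164. 183.] [0.555 0.071 0.   ]
chip 0.6 [152. 212.] [0.484 0.099 0.004]
scrap 0.64 [329. 210.] [ 0.478 -0.326  0.004]
scrap 0.44 [185. 214.] [0.478 0.02  0.004]
nozzle1 0.63 [225. 145.] [ 0.645 -0.08   0.004]
nozzle1 0.58 [176. 158.] [0.617 0.043 0.004]
nozzle1 0.55 [147. 168.] [0.594 0.112 0.004]
nozzle1 0.54 [172. 184.] [0.551 0.051 0.004]
nozzle1 0.4 [218. 247.] [ 0.395 -0.059  0.004]
scen
[... 162 characters left out ...]
3]
cleaner 0.81 [302. 200.] [ 0.488 -0.345  0.   ]
cleaner 0.7 [195. 280.] [0.543 0.07  0.   ]
cleaner_seat 0.73 [299. 167.] [ 0.493 -0.326  0.103]
cleaner_seat 0.21 [198. 266.] [0.475 0.145 0.103]
start_button_top 0.43 [328. 152.] [ 0.463 -0.464  0.106]
bin 0.94 [195. 274.] [0.554 0.056 0.   ]
bin 0.75 [330. 174.] [ 0.477 -0.556  0.   ]
chip 0.75 [298. 165.] [ 0.592 -0.577  0.004]
chip 0.61 [217. 294.] [0.479 0.089 0.004]
scrap 0.62 [232. 275.] [0.485 0.028 0.004]
nozzle1 0.87 [156. 280.] [0.606 0.11  0.004]
nozzle1 0.74 [294. 265.] [ 0.392 -0.059  0.004]
nozzle1 0.67 [201. 268.] [0.552 0.038 0.004]
nozzle1 0.56 [177. 262.] [0.606 0.046 0.004]
nozzle1 0.54 [196. 233.] [ 0.637 -0.065  0.004]
```

View pics/top.png

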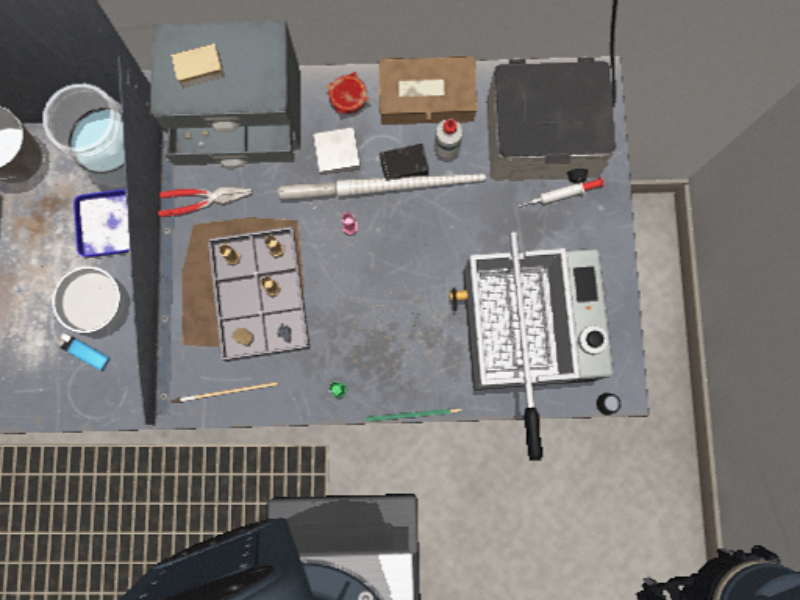

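View pics/scene.png

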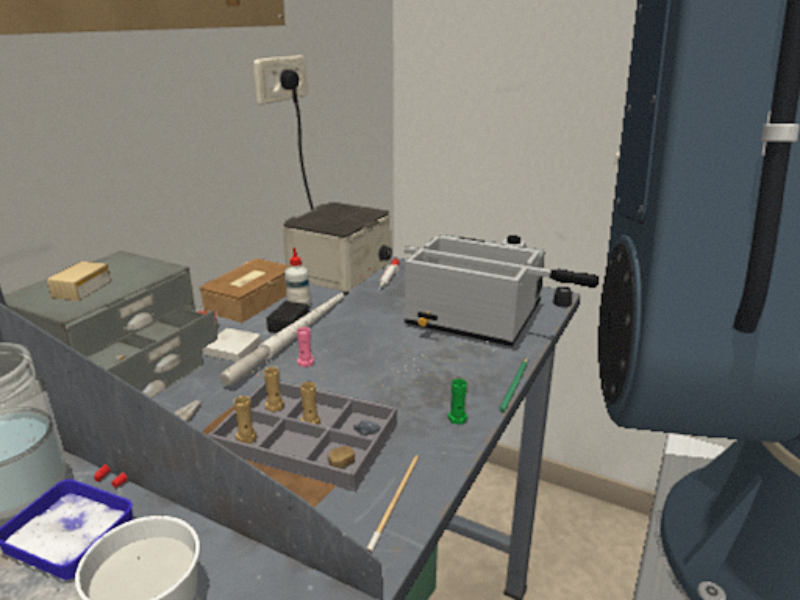

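Three nozzles stand in the tray: far row both compartments, middle row the −y compartment. Top view (800×600): nozzles at (229,253), (274,244), (269,285). The green and pink look-alikes stand at (337,389) and (349,222). The bar runs from (514,235) to (535,455), and the button is at (593,340). Next I measure the bar line.

Run:
```python
from h import *
c=get_image('top')
k=.64
for nm,uv,z in [('far',(514,236),.115),('strapregion',(524,340),.115),('hstart',(531,408),.115),('hend',(535,456),.12),('button',(593,339),.106),('rimFL',(472,387),.118),('rimBL',(471,255),.118),('rimBR',(567,249),.118),('rimFR',(577,380),.118),('binFL',(224,359),.024),('binFR',(308,350),.024),('binBL',(209,237),.024),('binBR',(292,229),.024),('benchedge',(400,422),0)]:
    print(nm,atz(c,np.array(uv)*k,z).round(3))
f,h=atz(c,np.array((514,236))*k,.115),atz(c,np.array((533,432))*k,.115)
print('yaw',np.arctan2(f[1]-h[1],f[0]-h[0]))
```

```text
far [ 0.595 -0.316  0.115]
strapregion [ 0.447 -0.322  0.115]
hstart [ 0.353 -0.327  0.115]
hend [ 0.289 -0.328  0.12 ]
button [ 0.446 -0.42   0.106]
rimFL [ 0.384 -0.247  0.118]
rimBL [ 0.569 -0.254  0.118]
rimBR [ 0.573 -0.389  0.118]
rimFR [ 0.389 -0.391  0.118]
binFL [0.44  0.116 0.024]
binFR [ 0.45  -0.011  0.024]
binBL [0.63  0.141 0.024]
binBR [0.639 0.012 0.024]
benchedge [ 0.339 -0.147  0.   ]
yaw 0.04171892141226358
```

```bash
python3 -c "
from h import *
print(rel([.45,-.322,.30]))"
```

```text
[10.731 -1.665 -3.473]
```

move_arm(
  targets=[
    [0,0,-1.3,0],
    [0.5,0,-2.6,0],
    [2,-0.4,-3.47,0.8],
    [4,-0.7,-3.47,1.6],
    [6,-1,-3.47,2.4],
    [8,-1.3,-3.47,3.3],
    [9.5,-1.5,-3.47,3.3],
    [10.73,-1.665,-3.47,3.3],
    [10.73,-1.665,-3.47,3.3],
    [10.73,-1.665,-3.47,3.3],
  ],
  jaw=0,
)

```text
t: 1.98
tool_pos: [0.4529, -0.3197, 0.2996]
orientation: [-3.141, -0.0, 0.043]
wrist_force: [-1.5, 0.9, 0.4]
finger_gap: 0.0425
```

Run:
```python
from h import *
s=robot.read_state();print(s['t'],s['tool_pos'],s['orientation'],s['wrist_force'],s['moment'],s['finger_gap'])
c=get_image('wrist');cv2.imwrite('pics/w1.png',cv2.resize(c['image'],(800,600)))
np.savez('w1.npz',**c)
for l,z in dict(basket_bar=.103,basket_front=.103,cleaner_seat=.103,start_button_top=.106).items():
    for d in finder.place_of(l,'wrist'):
        if d['conf']>.3: print(l,round(d['conf'],2),np.round(d['point']),atz(c,d['point'],z).round(4))
```

```text
1.9833 [ 0.45291456 -0.31967497  0.29956602] [-3.14106413e+00 -2.60878122e-04  4.28005659e-02] [-1.4674469   0.93850282  0.39710684] [-0.04596784 -0.02507794 -0.00567578] 0.04252578874792415
basket_bar 0.79 [258. 138.] [ 0.4918 -0.3239  0.103 ]
basket_front 0.57 [256. 190.] [ 0.4178 -0.3238  0.103 ]
cleaner_seat 0.96 [258. 143.] [ 0.4848 -0.3238  0.103 ]
start_button_top 0.69 [330. 175.] [ 0.4457 -0.426   0.106 ]
```

View pics/w1.png

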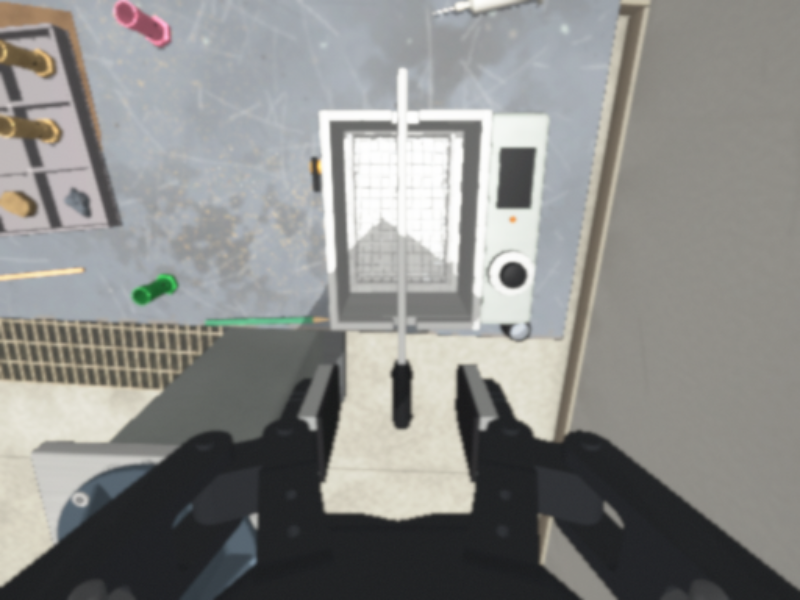

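The bar appears straight down column 402 of the wrist view, aligned with the tool. The button is at (513,274).

Run:
```python
from h import *
c=dict(np.load('w1.npz'))
for nm,uv,z in [('far',(403,68),.115),('mid',(403,230),.115),('h',(401,362),.115),('hend',(401,425),.12),('rimBL',(321,112),.118),('rimFL',(333,330),.118),('rimBR',(491,110),.118),('rimFR',(480,328),.118),('button',(513,274),.106),('notchB',(405,117),.118),('notchF',(404,324),.118)]:
    print(nm,atz(c,np.array(uv)*.64,z).round(4))
```

```text
far [ 0.6042 -0.3175  0.115 ]
mid [ 0.4813 -0.3234  0.115 ]
h [ 0.358  -0.3274  0.115 ]
hend [ 0.2931 -0.3304  0.12  ]
rimBL [ 0.5703 -0.2552  0.118 ]
rimFL [ 0.3886 -0.2641  0.118 ]
rimBR [ 0.5775 -0.3873  0.118 ]
rimFR [ 0.3964 -0.3973  0.118 ]
button [ 0.445  -0.4244  0.106 ]
notchB [ 0.5695 -0.3207  0.118 ]
notchF [ 0.3972 -0.3283  0.118 ]
```

move_arm(
  targets=[
    [0.2,0.16,1.3,0],
    [0.2,0.16,2.6,0],
    [0.2,0.16,3.9,0],
    [0.2,0.16,5.0,0],
    [0.2,0.16,6.0,0],
    [0.2,0.16,6.7,0],
    [0.2,0.16,6.95,0],
    [0.2,0.16,6.95,0],
    [0.2,0.16,6.95,0],
  ],
)

```text
t: 2.98
tool_pos: [0.456, -0.3273, 0.0926]
orientation: [3.141, -0.001, 0.04]
wrist_force: [0.1, 0.2, -0.2]
finger_gap: 0.043
```

Run:
```python
from h import *
s=robot.read_state();print(s['t'],s['tool_pos'],s['orientation'],s['wrist_force'],s['moment'],s['finger_gap'])
```

```text
2.9833 [ 0.45598939 -0.32730188  0.09263166] [ 3.14091229e+00 -7.61404143e-04  3.97640291e-02] [ 0.13025243  0.2121611  -0.2048712 ] [-0.07045399  0.02667979 -0.00939239] 0.04298825229488382
```

move_arm(
  targets=[
    [0.1,-0.08,0.05,0],
    [0.1,-0.08,0.05,0],
    [0.1,-0.08,0.05,0],
    [0.1,-0.08,0.05,0],
    [0.1,-0.08,0.05,0],
    [0.1,-0.08,0.05,0],
    [0.1,-0.08,0.05,0],
  ],
  jaw=1,
  newtons=120,
)

```text
t: 3.57
tool_pos: [0.4591, -0.324, 0.09]
orientation: [3.142, -0.0, 0.041]
wrist_force: [0.6, 0.3, -0.1]
finger_gap: 0.0005
```

```bash
cat > st.py <<'E'
from h import *
s=robot.read_state();print(s['t'],s['tool_pos'],s['orientation'],s['wrist_force'].round(3),s['moment'].round(3),s['finger_gap'])
E
python3 st.py
```

```text
3.5667 [ 0.45910353 -0.32403397  0.09000022] [ 3.14152024e+00 -7.49504746e-05  4.08874740e-02] [ 0.584  0.326 -0.148] [-0.077  0.002 -0.036] 0.0005389942452507697
```

Run:
```python
from h import *
c=get_image('wrist');a=c['image'].copy();d=get_image('scene')['image'][80:240,200:400]
cv2.imwrite('pics/w2.png',np.hstack([cv2.resize(a,(400,300)),cv2.resize(d,(400,300))]))
```

```text
(no output)
```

View pics/w2.png

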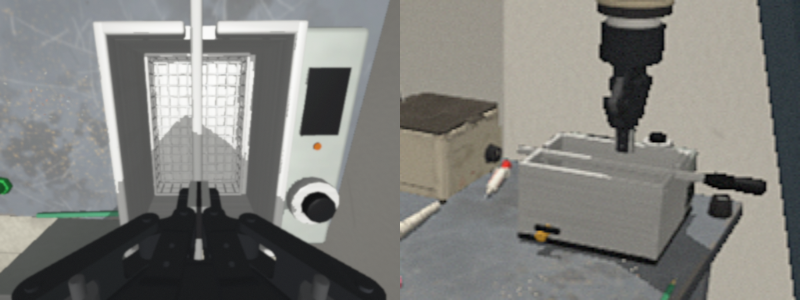

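The wrist view shows the bar running between the fingers, but the gap reads about 0. I lift 12 mm and read the force to settle it.

move_arm(
  targets=[
    [0,0,-0.15,0],
    [0,0,-0.3,0],
    [0,0,-0.4,0],
    [0,0,-0.4,0],
    [0,0,-0.4,0],
    [0,0,-0.4,0],
  ],
)

```text
t: 4.17
tool_pos: [0.459, -0.324, 0.1018]
orientation: [-3.142, 0.0, 0.041]
wrist_force: [0.6, -0.4, 0.7]
finger_gap: -0.0002
```

```bash
python3 st.py
```

```text
4.1667 [ 0.45903141 -0.32396724  0.10183839] [-3.14151883e+00  4.67623857e-05  4.08627473e-02] [ 0.649 -0.376  0.686] [-0.007  0.04  -0.004] -0.0001888303604380454
```

Run:
```python
from h import *
c=get_image('scene')
for X in [(.4591,-.324,.09),(.4591,-.324,.115),(.4591,-.324,.1018)]: print(proj(c,X))
w=get_image('wrist'); print('wrist',proj(w,(.459,-.324,.1018)))
print(proj(c,(.36,-.3275,.115)),proj(c,(.604,-.3175,.115)))
a=c['image'][120:200,260:366];cv2.imwrite('pics/s2.png',cv2.resize(a,(795,600),interpolation=cv2.INTER_CUBIC))
```

```text
[310.99735471 174.40885489]
[311.60279055 165.26202907]
[311.28152637 170.11563581]
wrist [254.18876846 222.75932664]
[350.92616937 171.85868646] [259.28064631 156.68404243]
```

View pics/s2.png

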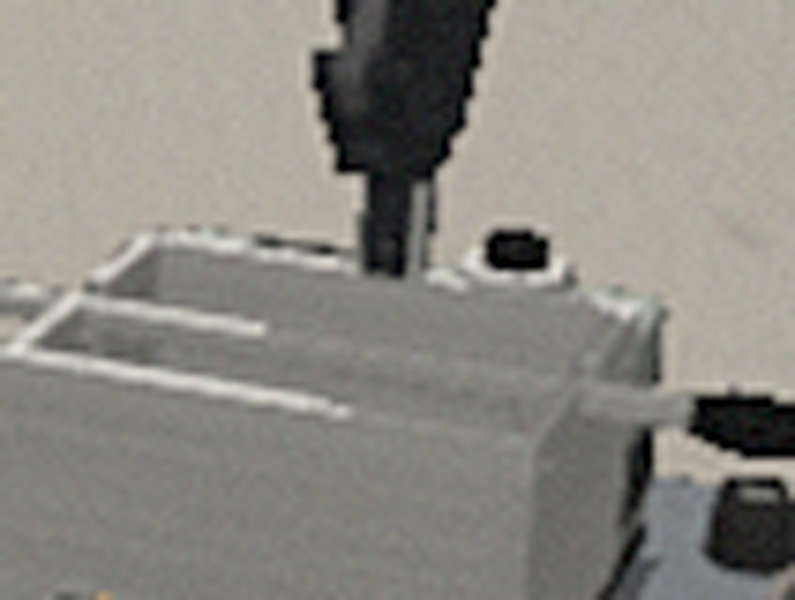

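Run:
```python
from h import *
s=robot.read_state();p=s['tool_pos'];print(p)
w=get_image('wrist');c=get_image('scene')
for dz in (-.01,0,.01,.02,.03,.04): 
    q=p+[0,0,dz];print(dz,proj(w,q).round(1),proj(c,q).round(1))
print('cam w',ray(w,(256,192)))
a=w['image'][180:300,196:316];b=c['image'][130:190,281:341]
b=cv2.equalizeHist(cv2.cvtColor(b,cv2.COLOR_BGR2GRAY));b=cv2.cvtColor(b,cv2.COLOR_GRAY2BGR)
cv2.imwrite('pics/w3.png',np.hstack([cv2.resize(a,(400,400)),cv2.resize(b,(400,400))]))
```

```text
[ 0.4589597  -0.32394606  0.1017215 ]
-0.01 [254.1 217.4] [311.1 173.8]
0 [254.1 222.8] [311.3 170.2]
0.01 [254.1 228.7] [311.6 166.5]
0.02 [254.1 235.3] [311.8 162.8]
0.03 [254.1 242.7] [312.1 159.1]
0.04 [254.1 251. ] [312.3 155.3]
cam w (array([ 0.53727718, -0.3206753 ,  0.2802033 ]), array([-0.29594427, -0.01924894, -0.95505071]))
```

View pics/w3.png

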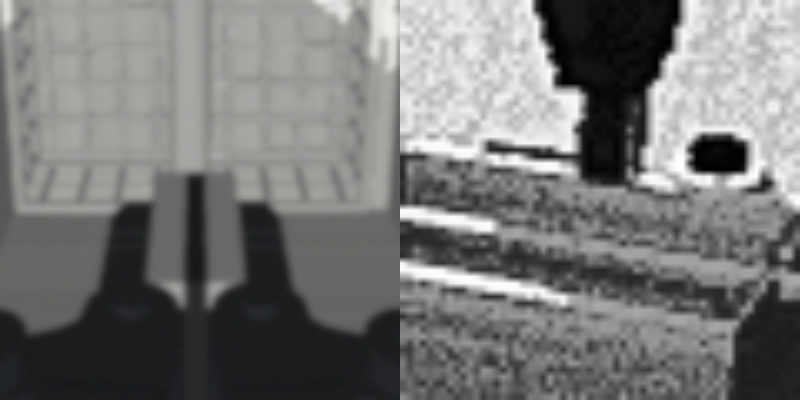

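The pads in both views end some 25–35 mm above the reported TCP, so the fingers closed above the bar. I open and descend to TCP z≈0.062, which is clear of the floor and rim either way, then close again.

move_arm(
  targets=[
    [0,0,0,0],
    [0,0,0,0],
    [0,0,0,0],
    [0,0,0,0],
    [0,0,0.5,0],
    [0,0,0.9,0],
    [0,0,1.2,0],
    [0,0,1.32,0],
    [0,0,1.32,0],
    [0,0,1.32,0],
  ],
  jaw=0,
)

```text
t: 5.2
tool_pos: [0.4592, -0.3241, 0.0626]
orientation: [3.142, -0.0, 0.041]
wrist_force: [0.1, -0.7, 0.7]
finger_gap: 0.0429
```

move_arm(
  targets=[
    [0,0,0,0],
    [0,0,0,0],
    [0,0,0,0],
    [0,0,0,0],
    [0,0,0,0],
    [0,0,0,0],
    [0,0,0,0],
  ],
  jaw=1,
)

```text
t: 5.78
tool_pos: [0.4595, -0.3243, 0.0631]
orientation: [3.141, -0.001, 0.041]
wrist_force: [-0.6, 1.0, 7.5]
finger_gap: 0.0048
```

```bash
python3 st.py
```

```text
5.7833 [ 0.45948742 -0.32432307  0.06311728] [ 3.14075387e+00 -1.03146702e-03  4.08527039e-02] [-0.637  0.966  7.463] [0.163 0.215 0.025] 0.00482377296110234
```

move_arm(
  targets=[
    [0,0,-0.15,0],
    [0,0,-0.3,0],
    [0,0,-0.4,0],
    [0,0,-0.4,0],
    [0,0,-0.4,0],
    [0,0,-0.4,0],
  ],
)

```text
t: 6.28
tool_pos: [0.459, -0.3239, 0.0741]
orientation: [-3.141, 0.0, 0.041]
wrist_force: [-0.1, -0.7, -6.2]
finger_gap: 0.0046
```

```bash
python3 st.py;  python3 - <<'E'
from h import *
w=get_image('wrist');c=get_image('scene')
a=w['image'][150:300,181:331];b=c['image'][100:200,250:350]
cv2.imwrite('pics/w4.png',np.hstack([cv2.resize(a,(400,400)),cv2.resize(b,(400,400))]))
E
```

```text
6.2833 [ 0.45896554 -0.32392986  0.07411898] [-3.14138848e+00  2.47241825e-04  4.08018934e-02] [-0.092 -0.727 -6.238] [-0.009 -0.087 -0.04 ] 0.004597361449343413
```

View pics/w4.png

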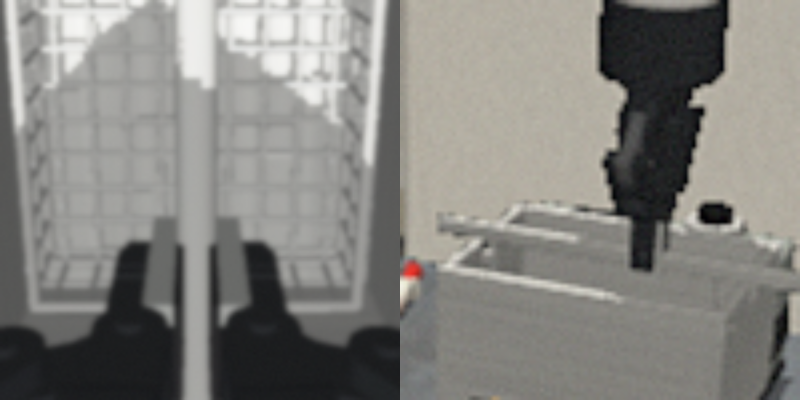

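The bar is now held between the pads (wrist crop column 198) and carries about 6.2 N; the fingertips show below it in the scene crop at (642,270). I lift a little more, still under 60 mm, and check tilt and moment.

move_arm(
  targets=[
    [0,0,-0.25,0],
    [0,0,-0.5,0],
    [0,0,-0.75,0],
    [0,0,-0.75,0],
    [0,0,-0.75,0],
    [0,0,-0.75,0],
    [0,0,-0.75,0],
    [0,0,-0.75,0],
  ],
)

```text
t: 7.05
tool_pos: [0.4589, -0.3239, 0.0965]
orientation: [-3.141, 0.0, 0.041]
wrist_force: [-0.2, 0.1, -4.9]
finger_gap: 0.005
```

```bash
cat > m.py <<'E'
from h import *
F=[];M=[]
for i in range(6):
    c=get_image(('scene','wrist')[i%2]) ;s=robot.read_state();F.append(s['wrist_force']);M.append(s['moment'])
    if i==0:S=c
    W=c
F=np.array(F);M=np.array(M)
print(s['t'],s['tool_pos'],F.mean(0).round(2),F.std(0).round(2),M.mean(0).round(3),M.std(0).round(3),s['finger_gap'])
print('off toward +x mm',1000*M.mean(0)[1]/-F.mean(0)[2])
for l in ('basket_bar','basket_front','basket'):
    for n,c in (('scene',S),('wrist',W)):
        for d in finder.place_of(l,n)[:1]: print(l,n,round(d['conf'],2),np.round(d['point'],1))
np.savez('S.npz',**S);np.savez('W.npz',**W)
E
python3 m.py
python3 - <<'E'
from h import *
S=dict(np.load('S.npz'))
cv2.imwrite('pics/s5.png',cv2.resize(S['image'][90:210,240:400],(800,600)))
E
```

```text
7.35 [ 0.45903273 -0.3239958   0.09673062] [ 0.03 -0.27 -5.79] [0.3  0.29 0.18] [-0.001 -0.015 -0.013] [0.022 0.028 0.012] 0.0049314441793387375
off toward +x mm -2.6737315508067776
basket_bar scene 0.8 [300.1 156.6]
basket_bar wrist 0.76 [255.  201.5]
basket_front scene 0.87 [331.3 162.6]
basket_front wrist 0.7 [254.3 310.3]
basket scene 0.73 [298.2 155.3]
basket wrist 0.76 [255.8 165.6]
```

View pics/s5.png

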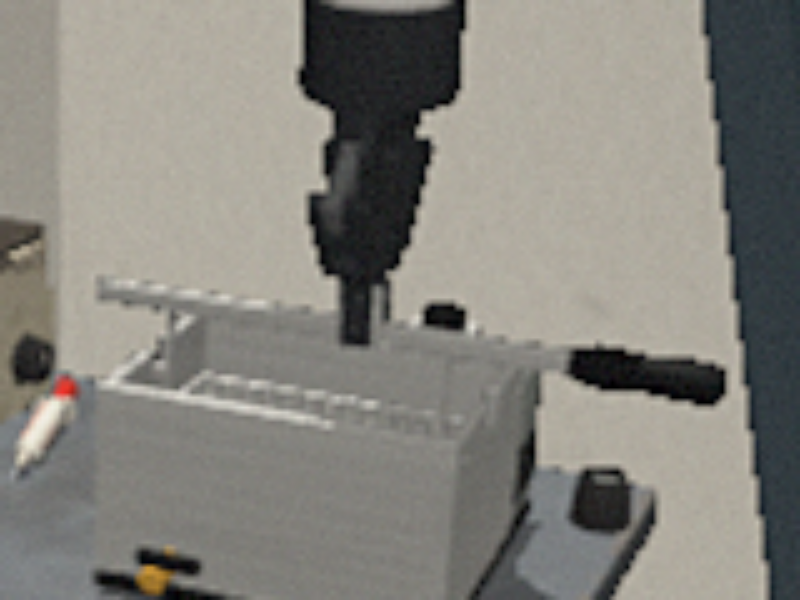

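The basket hangs level: the bar runs from (100,290) to (575,362) in the crop, and the moment offset is about 3 mm. I lift it over the rim and carry it to free bench.

move_arm(
  targets=[
    [0,0,-0.3,0],
    [0,0,-0.8,0],
    [0,0,-1.5,0],
    [0,0,-2.2,0],
    [0,0,-2.9,0],
    [0,0,-3.3,0],
    [0,0,-3.5,0],
    [0,0,-3.5,0],
    [0,-0.3,-3.5,0],
    [0,-0.8,-3.5,0],
  ],
)

```text
t: 8.48
tool_pos: [0.4576, -0.3, 0.2006]
orientation: [-3.141, 0.001, 0.04]
wrist_force: [0.6, 0.2, -5.7]
finger_gap: 0.005
```

move_arm(
  targets=[
    [0.0,-0.7,0,0],
    [0.05,-1.4,0,0],
    [0.1,-2.1,0,0],
    [0.1,-2.8,0,0],
    [0.15,-3.5,0,0],
    [0.2,-4.2,0,0],
    [0.25,-4.9,0,0],
    [0.25,-5.4,0,0],
    [0.25,-5.7,0,0],
    [0.25,-5.7,0,0],
  ],
)

```text
t: 9.32
tool_pos: [0.458, -0.1271, 0.2012]
orientation: [-3.141, 0.001, 0.043]
wrist_force: [0.0, -1.4, -6.7]
finger_gap: 0.0045
```

```bash
python3 st.py; python3 -c "
from h import *
print(rel([.459,-.13,.046]))"
```

```text
9.3167 [ 0.45795538 -0.12706648  0.20118686] [-3.14081193e+00  1.04494421e-03  4.26218365e-02] [ 0.048 -1.429 -6.677] [-0.06  -0.06   0.004] 0.0044836752341595
[0.036 0.103 5.173]
```

move_arm(
  targets=[
    [0,0,0.7,0],
    [0,0,1.5,0],
    [0,0,2.3,0],
    [0,0,3.1,0],
    [0,0,3.9,0],
    [0,0,4.5,0],
    [0,0,4.9,0],
    [0,0,5.1,0],
    [0,0,5.2,0],
    [0,0,5.2,0],
  ],
)

```text
t: 10.15
tool_pos: [0.4583, -0.1291, 0.0456]
orientation: [-3.141, 0.001, 0.04]
wrist_force: [-1.0, -0.1, -4.8]
finger_gap: 0.0043
```

move_arm(
  targets=[
    [0,0,0.05,0],
    [0,0,0.1,0],
    [0,0,0.1,0],
  ],
)

```text
t: 10.4
tool_pos: [0.4589, -0.129, 0.0431]
orientation: [3.141, -0.001, 0.041]
wrist_force: [-1.0, 0.1, -6.5]
finger_gap: 0.0042
```

move_arm(
  targets=[
    [0,0,0.05,0],
    [0,0,0.1,0],
    [0,0,0.1,0],
    [0,0,0.1,0],
  ],
)

```text
t: 10.73
tool_pos: [0.4593, -0.1285, 0.0421]
orientation: [-3.141, -0.003, 0.041]
wrist_force: [-14.2, 7.6, 38.4]
finger_gap: 0.0045
```

move_arm(
  targets=[
    [0,0,-0.08,0],
    [0,0,-0.08,0],
  ],
)

```text
t: 10.9
tool_pos: [0.4591, -0.129, 0.043]
orientation: [3.141, -0.001, 0.041]
wrist_force: [0.2, -0.4, -5.0]
finger_gap: 0.0051
```

move_arm(
  targets=[
    [0,0,0,0],
    [0,0,0,0],
    [0,0,0,0],
    [0,0,0,0],
    [0,0,-0.8,0],
    [0,0,-2,0],
    [0,0,-3.3,0],
    [0,0,-4.6,0],
    [0,0,-5.6,0],
    [0,0,-5.6,0],
  ],
  jaw=0,
)

```text
t: 11.73
tool_pos: [0.461, -0.1296, 0.216]
orientation: [3.139, -0.008, 0.041]
wrist_force: [1.2, -0.2, 0.8]
finger_gap: 0.0426
```

```bash
python3 st.py
python3 - <<'E'
from h import *
for n in ('top','wrist'):
    c=get_image(n)
    for l,z in dict(basket=0,basket_bar=.082,basket_front=.082,nozzle1=.004,chip=.004,scrap=.004).items():
        for d in finder.place_of(l,n):
            if d['conf']>.4: print(n,l,round(d['conf'],2),np.round(d['point']),atz(c,d['point'],z).round(3))
    if n=='top':cv2.imwrite('pics/t6.png',cv2.resize(c['image'][90:290,60:327],(800,600)))
    np.savez(n+'6.npz',**c)
E
```

```text
11.7333 [ 0.46098477 -0.1295626   0.21599943] [ 3.13907815 -0.00760706  0.04082806] [ 1.16  -0.2    0.763] [-0.028 -0.043 -0.016] 0.04257774868335363
top basket_bar 0.46 [340. 208.] [ 0.471 -0.338  0.082]
wrist basket 0.95 [254. 141.] [ 0.491 -0.127  0.   ]
wrist basket 0.49 [100. 146.] [0.474 0.09  0.   ]
wrist basket_bar 0.96 [253. 148.] [ 0.493 -0.126  0.082]
wrist basket_bar 0.74 [252. 210.] [ 0.419 -0.127  0.082]
wrist basket_bar 0.53 [253. 140.] [ 0.502 -0.126  0.082]
wrist basket_front 0.88 [254. 210.] [ 0.418 -0.13   0.082]
wrist nozzle1 0.84 [204. 202.] [ 0.398 -0.056  0.004]
wrist nozzle1 0.74 [124.  33.] [0.617 0.041 0.004]
wrist nozzle1 0.73 [69. 42.] [0.604 0.111 0.004]
wrist nozzle1 0.66 [124.  91.] [0.55  0.048 0.004]
wrist nozzle1 0.66 [220.   5.] [ 0.653 -0.08   0.004]
wrist chip 0.7 [111.  96.] [0.543 0.066 0.004]
wrist chip 0.64 [ 99. 145.] [0.476 0.089 0.004]
wrist scrap 0.73 [255. 141.] [ 0.491 -0.128  0.004]
wrist scrap 0.64 [146. 143.] [0.482 0.024 0.004]
```

View pics/t6.png

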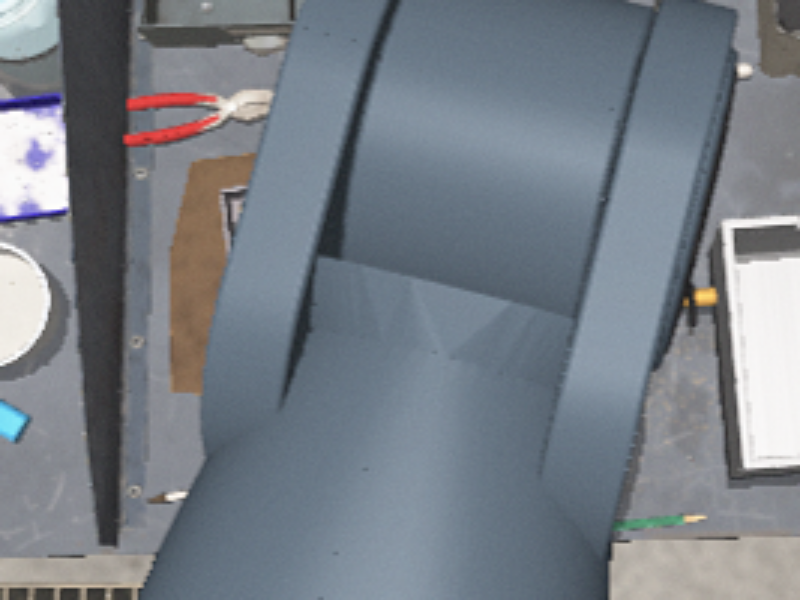

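The basket stands at (0.492, −0.127). I'll place the nozzles around its balance point (basket x≈−32), with the jaw turned parallel to the bar. First I go above the middle-row nozzle.

move_arm(
  targets=[
    [0.4,-0.6,0,1.4],
    [0.8,-1.3,0,2.8],
    [1.2,-2,0,4.2],
    [1.6,-2.8,0,5.6],
    [2,-3.5,0,7],
    [2.4,-4.2,0,8.4],
    [2.8,-4.9,0,9.8],
    [3.1,-5.4,0,11.2],
    [3.24,-5.69,0,12.6],
    [3.24,-5.69,0,14],
  ],
)

```text
t: 13.27
tool_pos: [0.4262, -0.1936, 0.2114]
orientation: [-2.96, 0.029, -0.561]
wrist_force: [-0.3, 0.4, 0.6]
finger_gap: 0.0427
```

move_arm(
  targets=[
    [0,0,0,1.4],
    [0,0,0,2.8],
    [0,0,0,4],
    [0,0,0,4],
    [0,0,0,4],
  ],
)

```text
t: 13.68
tool_pos: [0.3564, -0.2603, 0.2122]
orientation: [-2.915, 0.092, -0.81]
wrist_force: [0.9, 0.2, -0.9]
finger_gap: 0.0426
```

```bash
cat > nz.py <<'E'
from h import *
s=robot.read_state();print(s['t'],s['tool_pos'].round(4),s['orientation'].round(3),s['finger_gap'])
# base by network in wrist and scene; also tube-top from mask
for n in ('wrist','scene','top'):
    c=get_image(n);np.savez(n+'7.npz',**c)
    if n=='top': continue
    for d in finder.place_of('nozzle1',n):
        if d['conf']>.35: print(n,round(d['conf'],2),np.round(d['point'],1),atz(c,d['point'],.004).round(4))
E
python3 nz.py
python3 - <<'E'
from h import *
c=dict(np.load('wrist7.npz'))
p=[0.5510,.045];print(proj(c,(*p,.004)),proj(c,(*p,.06)))
cv2.imwrite('pics/w7.png',cv2.resize(c['image'],(800,600)))
E
```

```text
13.6833 [ 0.3564 -0.2603  0.2122] [-2.915  0.092 -0.81 ] 0.042624798115178136
wrist 0.94 [ 64.1 163.8] [0.616  0.0362 0.004 ]
wrist 0.68 [75.7 95.7] [ 0.6491 -0.0874  0.004 ]
wrist 0.64 [187.7 218.4] [ 0.3937 -0.0566  0.004 ]
wrist 0.61 [ 54.8 196.3] [0.6028 0.1143 0.004 ]
wrist 0.57 [ 90.  195.3] [0.5498 0.0526 0.004 ]
scene 0.84 [293.3 262.2] [ 0.3959 -0.0668  0.004 ]
scene 0.8 [155.6 277.8] [0.6103 0.105  0.004 ]
scene 0.65 [200.3 266.1] [0.5559 0.0335 0.004 ]
scene 0.6 [176.6 261.4] [0.6081 0.0432 0.004 ]
scene 0.55 [194.8 231.4] [ 0.6448 -0.0708  0.004 ]
[ 91.16114496 192.24575671] [ 64.73016907 205.27404252]
```

View pics/w7.png

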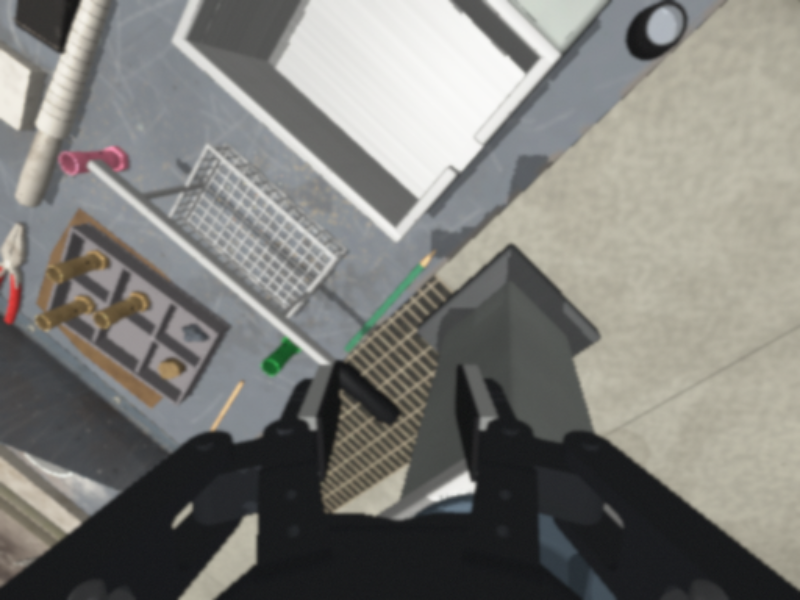

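```bash
python3 -c "
from h import *
s=robot.read_state();print(s['joint_pos'],s['tool_pos'],s['orientation'],s['tau'])"
```

```text
[-0.80732596  0.16745204 -0.07605433  1.4184106   0.22715768  3.14059662] [ 0.35759917 -0.25927803  0.21250692] [-2.91434641  0.09089629 -0.80635149] [-1.36217102e+00 -6.33501863e+01  4.73627687e+01  1.36002034e+00
  1.05508793e+00  2.72150410e-04]
```

move_arm(
  targets=[
    [0,0,0,0],
    [0,0,0,0],
  ],
)

```text
t: 14.1
tool_pos: [0.3577, -0.259, 0.2124]
orientation: [-2.915, 0.091, -0.806]
wrist_force: [0.7, -1.1, 0.0]
finger_gap: 0.0425
```

```bash
python3 -c "
from h import *
s=robot.read_state();print(s['joint_pos'],s['joint_vel'],s['tool_pos'],s['orientation'])"
```

```text
[-0.80661552  0.16758838 -0.0760588   1.41847042  0.22694856  3.14057941] [-0.0002408  -0.00059018 -0.00129323  0.00075226 -0.00036529 -0.00173471] [ 0.35770623 -0.2590469   0.21243226] [-2.9145538   0.09109325 -0.80562415]
```

Joint 6 hit its limit, since q6 = q1 − yaw + π, so I have to turn the other way. I test with a small turn back.

move_arm(
  targets=[
    [0,0,0,-1.4],
    [0,0,0,-2.8],
    [0,0,0,-4.2],
    [0,0,0,-4.2],
    [0,0,0,-4.2],
  ],
)

```text
t: 14.52
tool_pos: [0.3575, -0.2592, 0.2124]
orientation: [-2.897, 0.006, -0.453]
wrist_force: [0.5, 0.8, 0.0]
finger_gap: 0.0428
```

```bash
python3 -c "
from h import *
s=robot.read_state();print(s['joint_pos'],s['joint_vel'],s['tool_pos'],s['orientation'])"
```

```text
[-0.80716869  0.16752378 -0.07612426  1.41848376  0.22686237  2.77797339] [-4.98935085e-03 -2.22352948e-04  3.59104354e-05 -7.60497080e-04
 -7.48930269e-04  3.69871847e-02] [ 0.35751501 -0.25923737  0.212431  ] [-2.89739096  0.00558304 -0.45327642]
```

Rows can't change the tool tilt except by clamping against a limit. The tool z-axis now leans 0.24 rad toward azimuth 64°. By symmetry I can undo it at joint 6's lower limit, so I go there with q1≈−0.45, where the lean is purely tangential.

move_arm(
  targets=[
    [0,0,-0.5,-1.4],
    [0,0,-1,-2.8],
    [0,0,-1.5,-4.2],
    [0,0,-2,-5.6],
    [0,0,-2.5,-7],
    [0,0,-2.5,-8.4],
    [0,0,-2.5,-9.8],
    [0,0,-2.5,-11.2],
    [0,0,-2.5,-12.6],
    [0,0,-2.5,-14],
  ],
)

```text
t: 15.35
tool_pos: [0.3498, -0.2758, 0.2852]
orientation: [-3.052, -0.228, 0.762]
wrist_force: [-0.2, 0.8, -0.0]
finger_gap: 0.0424
```

```bash
cat > q.py <<'E'
from h import *
s=robot.read_state();R=Ro.from_euler('xyz',s['orientation']).as_matrix();z=R[:,2];q=s['joint_pos']
print('t',s['t'],'q',q.round(3),'pos',s['tool_pos'].round(3),'lean',z[:2].round(4),'rad/tang',(z[:2]@[np.cos(q[0]),np.sin(q[0])]).round(4),(z[:2]@[-np.sin(q[0]),np.cos(q[0])]).round(4),'yaw',s['orientation'][2].round(3))
E
python3 q.py;python3 -c "
from h import *
print(rel([.405,-.197,.30]))"
```

```text
t 15.35 q [-0.843  0.187  0.13   1.614  0.223  1.515] pos [ 0.35  -0.276  0.285] lean [0.1011 0.2197] rad/tang -0.0968 0.2216 yaw 0.762
[ 3.175 -0.608  0.286]
```

move_arm(
  targets=[
    [0.6,-0.1,0,-1.4],
    [1.2,-0.2,0,-2.8],
    [1.8,-0.3,0,-4.2],
    [2.4,-0.4,0,-5.6],
    [3,-0.5,0.1,-7],
    [3.18,-0.6,0.2,-8.4],
    [3.18,-0.6,0.28,-9.8],
    [3.18,-0.6,0.28,-11.2],
    [3.18,-0.6,0.28,-12.6],
    [3.18,-0.6,0.28,-14],
  ],
)

```text
t: 16.18
tool_pos: [0.4053, -0.197, 0.3001]
orientation: [2.956, -0.16, 2.009]
wrist_force: [0.9, 0.1, 0.0]
finger_gap: 0.0431
```

move_arm(
  targets=[
    [0,0,0,-1.4],
    [0,0,0,-2.8],
    [0,0,0,-4.2],
    [0,0,0,-5.6],
    [0,0,0,-7],
    [0,0,0,-8.4],
    [0,0,0,-9.8],
    [0,0,0,-11.2],
    [0,0,0,-12.6],
    [0,0,0,-14],
  ],
)

```text
t: 17.02
tool_pos: [0.4053, -0.1971, 0.3001]
orientation: [2.927, 0.117, -3.08]
wrist_force: [-0.9, -0.2, 0.7]
finger_gap: 0.0424
```

move_arm(
  targets=[
    [0,0,0,-1.4],
    [0,0,0,-2.8],
    [0,0,0,-4.2],
    [0,0,0,-5.6],
    [0,0,0,-7],
    [0,0,0,-8.4],
    [0,0,0,-9.8],
    [0,0,0,-11.2],
    [0,0,0,-12.6],
    [0,0,0,-14],
  ],
)

```text
t: 17.85
tool_pos: [0.4053, -0.1971, 0.3002]
orientation: [-3.103, 0.241, -1.841]
wrist_force: [0.3, -0.3, -0.1]
finger_gap: 0.0425
```

move_arm(
  targets=[
    [0,0,0,-1.4],
    [0,0,0,-2.8],
    [0,0,0,-4.2],
    [0,0,0,-5.6],
    [0,0,0,-7],
    [0,0,0,-8.4],
    [0,0,0,-9.8],
    [0,0,0,-11],
    [0,0,0,-12],
    [0,0,0,-12],
  ],
)

```text
t: 18.68
tool_pos: [0.4053, -0.1971, 0.3002]
orientation: [-2.913, 0.087, -0.789]
wrist_force: [-0.1, -0.0, -0.2]
finger_gap: 0.0426
```

```bash
python3 q.py
```

```text
t 18.6833 q [-0.638  0.151  0.126  1.597  0.239 -2.986] pos [ 0.405 -0.197  0.3  ] lean [0.101  0.2197] rad/tang -0.0497 0.2366 yaw -0.789
```

move_arm(
  targets=[
    [0,0,0,-1.2],
    [0,0,0,-2.4],
    [0,0,0,-3.6],
    [0,0,0,-4.8],
    [0,0,0,-4.8],
  ],
)

```text
t: 19.1
tool_pos: [0.437, -0.1352, 0.2998]
orientation: [-2.945, -0.011, -0.458]
wrist_force: [-0.9, -0.1, -0.0]
finger_gap: 0.0429
```

```bash
python3 q.py
```

```text
t 19.1 q [-0.45   0.107  0.083  1.535  0.196 -3.134] pos [ 0.437 -0.135  0.3  ] lean [0.0961 0.1703] rad/tang 0.0124 0.1951 yaw -0.458
```

move_arm(
  targets=[
    [0,0.7,0,-1.4],
    [0,1.4,0,-2.8],
    [0,2.1,0,-4.2],
    [0,2.8,0,-5.6],
    [0,3.5,0,-7],
    [0,4.2,0,-8.4],
    [0,4.2,0,-8.4],
  ],
)

```text
t: 19.68
tool_pos: [0.4315, -0.0206, 0.2808]
orientation: [-3.106, -0.103, -0.084]
wrist_force: [0.4, -0.6, 0.2]
finger_gap: 0.0429
```

```bash
python3 q.py
```

```text
t 19.6833 q [-0.076 -0.032 -0.1    1.399  0.035 -3.134] pos [ 0.432 -0.021  0.281] lean [0.1055 0.0268] rad/tang 0.1032 0.0347 yaw -0.084
```

The lean is down to 0.109, now toward azimuth 14°. I go to the start side (q1≈−1.4) and repeat for the rest.

```bash
python3 -c "
from h import *
print(rel([.25,-.35,.29]),rel([.08,-.45,.29]))"
```

```text
[-5.05  11.412 -1.238] [-10.389  15.187  -1.925]
```

move_arm(
  targets=[
    [0,0,0,1.4],
    [-0.4,0.9,-0.1,2.8],
    [-0.9,2.1,-0.2,4.2],
    [-1.4,3.3,-0.3,5.6],
    [-2,4.5,-0.5,7],
    [-2.5,5.7,-0.6,8.4],
    [-3.1,7,-0.8,9.8],
    [-3.7,8.3,-0.9,11.2],
    [-4.2,9.5,-1,12.6],
    [-4.5,10.2,-1.1,14],
  ],
)

```text
t: 20.52
tool_pos: [0.269, -0.3192, 0.2888]
orientation: [-3.033, -0.0, -1.315]
wrist_force: [1.7, -0.2, 0.2]
finger_gap: 0.0425
```

```bash
python3 q.py;python3 -c "
from h import *
print(rel([.08,-.45,.29]))"
```

```text
t 20.5167 q [-0.956  0.003 -0.044  1.486  0.102 -2.781] pos [ 0.269 -0.319  0.289] lean [0.1049 0.0271] rad/tang 0.0384 0.1014 yaw -1.315
[ 2.62   7.153 -0.819]
```

move_arm(
  targets=[
    [0.3,0.8,-0.1,1],
    [0.6,1.8,-0.2,2],
    [1.0,2.8,-0.3,3],
    [1.4,3.9,-0.4,4],
    [1.8,5,-0.5,5],
    [2.2,6,-0.7,5],
    [2.5,6.7,-0.8,5],
    [2.5,6.7,-0.8,5],
  ],
)

```text
t: 21.18
tool_pos: [0.0933, -0.4451, 0.2906]
orientation: [-3.043, 0.045, -1.744]
wrist_force: [1.3, -0.8, 0.6]
finger_gap: 0.0431
```

```bash
python3 q.py
```

```text
t 21.1833 q [-1.447  0.135  0.105  1.555  0.107 -2.843] pos [ 0.093 -0.445  0.291] lean [0.1045 0.0276] rad/tang -0.0145 0.1071 yaw -1.744
```

move_arm(
  targets=[
    [0,0.8,0,0.6],
    [0,1.6,0,1.2],
    [0,2.4,0,1.8],
    [0,2.8,0,1.8],
    [0,2.8,0,1.0],
    [0,2.8,0,0],
    [0,2.8,0,-1],
    [0,2.8,0,-1],
  ],
)

```text
t: 21.85
tool_pos: [0.0139, -0.429, 0.2828]
orientation: [-3.039, 0.036, -1.648]
wrist_force: [-0.4, 0.5, 0.3]
finger_gap: 0.0426
```

```bash
python3 q.py
```

```text
t 21.85 q [-1.623  0.099  0.043  1.548  0.104 -3.117] pos [ 0.014 -0.429  0.283] lean [0.1052 0.0276] rad/tang -0.033 0.1036 yaw -1.648
```

Now at the limit; push with turn and opposing shift (scaled 2/3 of the earlier push).

move_arm(
  targets=[
    [0,0.7,0,-1.4],
    [0,1.4,0,-2.8],
    [0,2.1,0,-4.2],
    [0,2.8,0,-5.4],
    [0,2.8,0,-5.4],
  ],
)

```text
t: 22.27
tool_pos: [0.0881, -0.4019, 0.2754]
orientation: [-3.132, -0.001, -1.372]
wrist_force: [-0.5, 0.1, -0.0]
finger_gap: 0.0427
```

```bash
python3 q.py
```

```text
t 22.2667 q [-1.363  0.028 -0.046  1.495  0.01  -3.133] pos [ 0.088 -0.402  0.275] lean [0.01   0.0006] rad/tang 0.0014 0.0099 yaw -1.372
```

Lean is now 0.6°, good. I move to the nozzles, turning to yaw≈1.61, away from the limit.

```bash
python3 -c "
from h import *
print(rel([.38,-.24,.28]),rel([.551,.045,.25]))"
```

```text
[ -3.371 -10.603  -0.052] [-11.562 -18.054   1.011]
```

move_arm(
  targets=[
    [0,0,0,1.4],
    [-0.2,-0.9,0,2.8],
    [-0.6,-2,0,4.2],
    [-1,-3.2,0,5.6],
    [-1.4,-4.4,0,7],
    [-1.8,-5.6,0,8.4],
    [-2.2,-6.8,0,9.8],
    [-2.6,-8,0,11.2],
    [-3,-9.3,0,12.6],
    [-3.4,-10.6,0,14],
  ],
)

```text
t: 23.1
tool_pos: [0.3443, -0.257, 0.2787]
orientation: [-3.135, 0.009, -2.437]
wrist_force: [0.5, -1.9, -0.1]
finger_gap: 0.0427
```

```bash
python3 q.py;python3 -c "
from h import *
print(rel([.551,.045,.25]))"
```

```text
t 23.1 q [-0.647  0.06  -0.005  1.498  0.007 -1.352] pos [ 0.344 -0.257  0.279] lean [0.0113 0.0008] rad/tang 0.0085 0.0074 yaw -2.437
[-11.76    3.21    1.043]
```

move_arm(
  targets=[
    [-1,0.3,0,1.4],
    [-2.2,0.6,0.1,2.8],
    [-3.4,0.9,0.2,4.2],
    [-4.6,1.2,0.3,5.6],
    [-5.8,1.5,0.4,7],
    [-7,1.8,0.5,8.4],
    [-8,2.1,0.6,9.8],
    [-9,2.4,0.7,11.2],
    [-9.8,2.7,0.8,12.6],
    [-10,2.7,0.9,14],
  ],
)

```text
t: 23.93
tool_pos: [0.5173, 0.0039, 0.2529]
orientation: [3.136, 0.009, 2.725]
wrist_force: [-0.0, -0.4, -0.9]
finger_gap: 0.043
```

move_arm(
  targets=[
    [0,0,0,1.4],
    [0,0,0,2.8],
    [0,0,0,4.2],
    [0,0,0,5.6],
    [0,0,0,7],
    [0,0,0,8.4],
    [0,0,0,9.8],
    [0,0,0,9.8],
    [0,0,0,9.8],
  ],
)

```text
t: 24.68
tool_pos: [0.516, 0.0001, 0.2537]
orientation: [3.131, 0.002, 1.88]
wrist_force: [-0.1, 0.3, -0.2]
finger_gap: 0.0425
```

```bash
python3 q.py
python3 - <<'E'
from h import *
c=get_image('wrist')
for d in finder.place_of('nozzle1','wrist'):
    if d['conf']>.35: print(round(d['conf'],2),np.round(d['point'],1),atz(c,d['point'],.004).round(4))
for d in finder.place_of('basket','wrist')[:1]+finder.place_of('basket_bar','wrist')[:1]: print(d['conf'],atz(c,d['point'],.0))
np.savez('w8.npz',**c);cv2.imwrite('pics/w8.png',cv2.resize(c['image'],(800,600)))
E
```

```text
t 24.6833 q [-1.000e-03  2.350e-01  1.390e-01  1.464e+00  1.000e-03  1.261e+00] pos [0.516 0.    0.254] lean [0.0108 0.0012] rad/tang 0.0108 0.0012 yaw 1.88
0.83 [315.8 152.9] [0.6098 0.0386 0.004 ]
0.79 [308.5 220.9] [ 0.641  -0.0739  0.004 ]
0.72 [283.7 139.2] [0.5542 0.0433 0.004 ]
0.67 [168.3 163.6] [ 0.3918 -0.0487  0.004 ]
0.61 [327.3 109.7] [0.6022 0.1047 0.004 ]
0.64 [ 0.48520923 -0.12775075  0.        ]
0.83 [ 0.49578724 -0.18069135  0.        ]
```

View pics/w8.png

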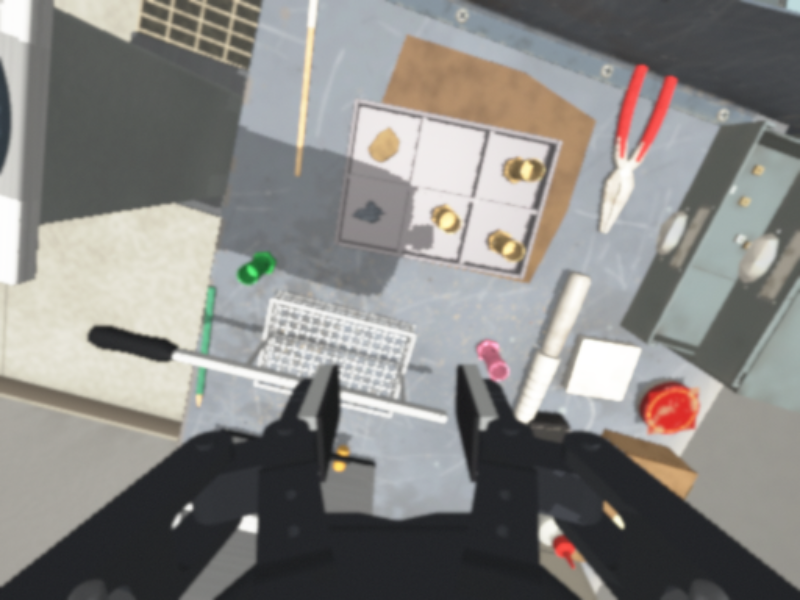

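Nozzles in the w8 wrist view: C at (446,220), B at (507,245), A at (522,169). The basket is standing as left. I go for C at about (0.553, 0.042).

```bash
python3 -c "
from h import *
print(rel([.553,.042,.12]),rel([.553,.042,.002]))"
```

```text
[0.971 1.555 4.47 ] [0.98  1.513 8.403]
```

move_arm(
  targets=[
    [0.3,0.5,0.8,1],
    [0.6,1,1.8,2],
    [0.97,1.54,3,3.1],
    [0.97,1.54,4,3.1],
    [0.97,1.54,4.5,3.1],
    [0.97,1.54,4.5,3.1],
    [0.97,1.54,4.5,3.1],
  ],
  jaw=0.1,
)

```text
t: 25.47
tool_pos: [0.5523, 0.0416, 0.1192]
orientation: [3.132, -0.001, 1.61]
wrist_force: [0.8, 0.2, 1.0]
finger_gap: 0.0383
```

```bash
python3 q.py
python3 - <<'E'
from h import *
c=get_image('wrist')
for d in finder.place_of('nozzle1','wrist')[:4]: print(round(d['conf'],2),np.round(d['point'],1),atz(c,d['point'],.004).round(4))
for d in finder.masks_of('nozzle1','wrist')[:4]: print(round(d['conf'],2),d['extent'])
p=robot.read_state()['tool_pos'];print(rel([.553,.042,.002]),[proj(c,(p[0],p[1],z)).round(0) for z in (.06,.004)])
cv2.imwrite('pics/w9.png',c['image'])
E
```

```text
t 25.4667 q [ 0.075  0.338 -0.062  1.161  0.     1.607] pos [0.552 0.042 0.119] lean [0.0098 0.001 ] rad/tang 0.0098 0.0003 yaw 1.61
0.9 [255.5 178. ] [0.5559 0.0443 0.004 ]
0.88 [305.1 124.1] [0.6056 0.1045 0.004 ]
0.64 [307.1 182.8] [0.614  0.0409 0.004 ]
0.57 [120.8 251. ] [ 0.397  -0.0527  0.004 ]
0.83 [296.9, 172.7, 29.9, 38.9]
0.69 [246.7, 169.5, 18.8, 35.9]
0.67 [293.3, 111.5, 30.0, 22.8]
0.61 [87.8, 242.0, 39.2, 44.7]
[ 0.011 -0.076  3.962] [array([254., 196.]), array([253., 180.])]
```

View pics/w9.png

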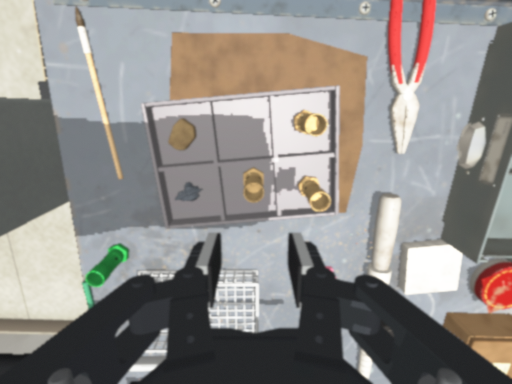

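C lies on the tool axis (base row 178, predicted 180). I descend and grip.

move_arm(
  targets=[
    [0,-0.05,1.2,0],
    [0.05,-0.05,2.2,0],
    [0.05,-0.05,3.2,0],
    [0.05,-0.05,3.8,0],
    [0.05,-0.05,3.95,0],
    [0.05,-0.05,3.95,0],
  ],
)

```text
t: 26.12
tool_pos: [0.5524, 0.0431, 0.0007]
orientation: [3.131, -0.001, 1.609]
wrist_force: [-0.1, -0.7, 0.1]
finger_gap: 0.0384
```

move_arm(
  targets=[
    [0,0,0,0],
    [0,0,0,0],
    [0,0,0,0],
    [0,0,0,0],
    [0,0,-0.3,0],
    [0,0,-0.8,0],
    [0,0,-1,0],
    [0,0,-1,0],
  ],
  jaw=1,
  newtons=50,
)

```text
t: 26.78
tool_pos: [0.5536, 0.0433, 0.0329]
orientation: [3.127, -0.001, 1.609]
wrist_force: [0.2, -0.6, -0.7]
finger_gap: 0.0174
```

C is held (gap 17.4 mm). I carry it to basket position (−57, +30), world (0.434, −0.099).

```bash
python3 -c "
from h import *
print(rel([.434,-.098,.11]))"
```

```text
[-4.551 -4.128 -2.634]
```

move_arm(
  targets=[
    [0,0,-1,0],
    [0,0,-2.2,0],
    [-0.8,-0.6,-2.6,0],
    [-1.6,-1.4,-2.6,0],
    [-2.4,-2.2,-2.6,0],
    [-3.2,-3,-2.6,0],
    [-3.9,-3.6,-2.6,0],
    [-4.4,-4,-2.6,0],
    [-4.55,-4.13,-2.6,0],
    [-4.55,-4.13,-2.6,0],
  ],
)

```text
t: 27.62
tool_pos: [0.4322, -0.0989, 0.1073]
orientation: [3.13, -0.001, 1.607]
wrist_force: [0.5, 0.3, -0.7]
finger_gap: 0.0174
```

```bash
python3 q.py
python3 - <<'E'
from h import *
c=get_image('wrist')
for l,z in (('basket',0),('basket_bar',.082),('basket_front',.082)):
    for d in finder.place_of(l,'wrist')[:1]: print(l,round(d['conf'],2),atz(c,d['point'],z).round(4))
print(rel([.434,-.098,.007]))
cv2.imwrite('pics/w10.png',c['image'])
E
```

```text
t 27.6167 q [-0.228  0.125 -0.368  1.067  0.003  1.307] pos [ 0.432 -0.099  0.107] lean [0.0111 0.001 ] rad/tang 0.0106 0.0035 yaw 1.607
basket 0.81 [ 0.4896 -0.124   0.    ]
basket_bar 0.72 [ 0.4929 -0.1278  0.082 ]
[-0.026 -0.017  3.336]
```

View pics/w10.png

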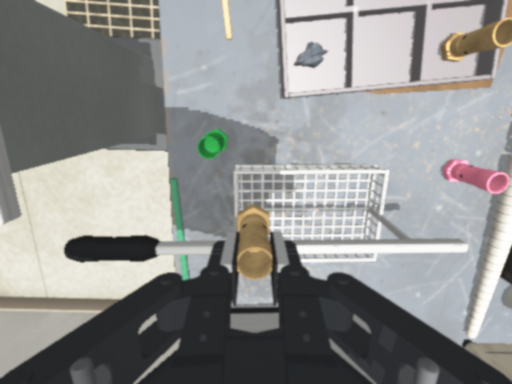

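C hangs vertical over the basket's front-left part. Descending.

move_arm(
  targets=[
    [0,0,1,0],
    [0,0,2,0],
    [0,0,2.6,0],
    [0,0,3.0,0],
    [0,0,3.2,0],
    [0,0,3.2,0],
  ],
)

```text
t: 28.32
tool_pos: [0.4333, -0.0972, 0.0101]
orientation: [3.133, -0.001, 1.61]
wrist_force: [-0.4, 0.4, -1.2]
finger_gap: 0.0177
```

move_arm(
  targets=[
    [0,0,0.1,0],
    [0,0,0.2,0],
    [0,0,0.2,0],
  ],
)

```text
t: 28.57
tool_pos: [0.4342, -0.0979, 0.0053]
orientation: [3.13, -0.001, 1.61]
wrist_force: [0.2, -0.5, -0.9]
finger_gap: 0.0172
```

move_arm(
  targets=[
    [0,0,0.1,0],
    [0,0,0.15,0],
    [0,0,0.15,0],
  ],
)

```text
t: 28.82
tool_pos: [0.4346, -0.0982, 0.0015]
orientation: [3.129, -0.0, 1.609]
wrist_force: [-4.2, 0.6, 15.2]
finger_gap: 0.0173
```

move_arm(
  targets=[
    [0,0,0,0],
    [0,0,0,0],
    [0,0,0,0],
    [0,0,0,0],
    [0,0,-0.5,0],
    [0,0,-1.5,0],
    [0,0,-2.7,0],
    [0,0,-3.8,0],
    [0,0,-4.5,0],
    [0,0,-4.5,0],
  ],
  jaw=0.1,
)

```text
t: 29.65
tool_pos: [0.4346, -0.0986, 0.1399]
orientation: [3.125, 0.001, 1.609]
wrist_force: [0.6, -0.6, 0.9]
finger_gap: 0.0383
```

```bash
python3 q.py;  python3 -c "
from h import *
print(rel([.612,.041,.12]))"
```

```text
t 29.65 q [-0.226  0.105 -0.306  1.143  0.004  1.306] pos [ 0.435 -0.099  0.14 ] lean [ 0.0169 -0.0003] rad/tang 0.0165 0.0035 yaw 1.609
[4.423 6.075 0.762]
```

C was set down at 15 N. Next B.

move_arm(
  targets=[
    [0.6,0.8,0,0],
    [1.3,1.8,0.1,0],
    [2.1,2.8,0.2,0],
    [2.9,3.9,0.4,0],
    [3.6,4.9,0.6,0],
    [4.2,5.8,0.76,0],
    [4.42,6.07,0.76,0],
    [4.42,6.07,0.76,0],
    [4.42,6.07,0.76,0],
  ],
)

```text
t: 30.4
tool_pos: [0.609, 0.0416, 0.114]
orientation: [3.132, -0.0, 1.61]
wrist_force: [-1.0, -0.2, -0.7]
finger_gap: 0.0384
```

```bash
cat > n2.py <<'E'
from h import *
import sys
tx,ty=map(float,sys.argv[1:3])
c=get_image('wrist');p=robot.read_state()['tool_pos'];print(p)
for d in finder.place_of('nozzle1','wrist')[:5]: print(round(d['conf'],2),np.round(d['point'],1),atz(c,d['point'],.004).round(4))
for d in finder.place_of('basket','wrist')[:1]: print('basket',round(d['conf'],2),atz(c,d['point'],0).round(4))
print(rel([tx,ty,.002]),proj(c,(p[0],p[1],.004)),robot.read_state()['orientation'])
E
python3 n2.py .612 .041
```

```text
[0.60876943 0.04103489 0.11451222]
0.79 [107.7 287.7] [ 0.4346 -0.1019  0.004 ]
0.76 [ 69.8 252.2] [ 0.3959 -0.0536  0.004 ]
0.72 [245.1 121.2] [0.5994 0.1051 0.004 ]
0.67 [255.4 181.4] [0.6126 0.0416 0.004 ]
[0.006 0.067 3.773] [251.92503711 181.78256124] [ 3.13075438e+00 -5.31162954e-04  1.60847923e+00]
```

move_arm(
  targets=[
    [0,0.1,1.1,0],
    [0,0.1,2.2,0],
    [0,0.1,3.1,0],
    [0,0.1,3.6,0],
    [0,0.1,3.75,0],
    [0,0.1,3.75,0],
  ],
)

```text
t: 31.05
tool_pos: [0.6126, 0.041, 0.002]
orientation: [3.132, -0.001, 1.609]
wrist_force: [-1.4, 0.6, -0.2]
finger_gap: 0.0383
```

move_arm(
  targets=[
    [0,0,0,0],
    [0,0,0,0],
    [0,0,0,0],
    [0,0,0,0],
    [0,0,-0.5,0],
    [0,0,-1.5,0],
    [0,0,-2.7,0],
    [0,0,-3.5,0],
    [0,0,-3.7,0],
    [0,0,-3.7,0],
  ],
  jaw=1,
)

```text
t: 31.88
tool_pos: [0.6142, 0.0417, 0.1165]
orientation: [3.126, -0.001, 1.609]
wrist_force: [0.7, 0.4, -2.2]
finger_gap: 0.0175
```

```bash
python3 q.py;  python3 -c "
from h import *
print(rel([.488,-.097,.11]))"
```

```text
t 31.8833 q [0.068 0.46  0.112 1.207 0.    1.6  ] pos [0.614 0.042 0.116] lean [0.0158 0.0015] rad/tang 0.0159 0.0004 yaw 1.609
[-4.458 -4.384  0.143]
```

move_arm(
  targets=[
    [-0.6,-0.6,0,0],
    [-1.4,-1.4,0,0],
    [-2.2,-2.2,0,0],
    [-3,-3,0,0],
    [-3.8,-3.7,0,0],
    [-4.3,-4.2,0.1,0],
    [-4.45,-4.38,0.14,0],
    [-4.45,-4.38,0.14,0],
    [-4.45,-4.38,0.14,0],
  ],
)

```text
t: 32.63
tool_pos: [0.4864, -0.0967, 0.1074]
orientation: [3.131, -0.001, 1.609]
wrist_force: [0.4, -0.3, -1.5]
finger_gap: 0.0169
```

```bash
python3 n2.py .488 -.097
```

```text
[ 0.48688697 -0.09631675  0.10748597]
0.83 [402.6 168.1] [ 0.6457 -0.0745  0.004 ]
0.64 [167.2 138.9] [ 0.3982 -0.0532  0.004 ]
0.61 [252.2 222.1] [ 0.4882 -0.1422  0.004 ]
0.57 [207.9 182.5] [ 0.4391 -0.0978  0.004 ]
basket 0.64 [ 0.4908 -0.1284  0.    ]
[-0.033 -0.009  3.519] [252.5162879  182.70119507] [ 3.13071001e+00 -8.30579053e-04  1.61042579e+00]
```

move_arm(
  targets=[
    [0,0,1,0],
    [0,0,2,0],
    [0,0,2.8,0],
    [0,0,3.2,0],
    [0,0,3.4,0],
    [0,0,3.48,0],
    [0,0,3.48,0],
  ],
)

```text
t: 33.37
tool_pos: [0.4879, -0.0963, 0.0036]
orientation: [3.131, -0.001, 1.61]
wrist_force: [-0.3, 0.9, -0.1]
finger_gap: 0.0173
```

move_arm(
  targets=[
    [0,0,0,0],
    [0,0,0,0],
    [0,0,0,0],
    [0,0,0,0],
    [0,0,-0.5,0],
    [0,0,-1.5,0],
    [0,0,-2.7,0],
    [0,0,-3.8,0],
    [0,0,-4.5,0],
    [0,0,-4.5,0],
  ],
  jaw=0.1,
)

```text
t: 34.2
tool_pos: [0.4885, -0.0974, 0.143]
orientation: [3.124, 0.001, 1.609]
wrist_force: [0.9, -1.2, -0.3]
finger_gap: 0.0386
```

```bash
python3 q.py;  python3 -c "
from h import *
print(rel([.602,.106,.12]))"
```

```text
t 34.2 q [-0.199  0.208 -0.175  1.171  0.003  1.333] pos [ 0.488 -0.097  0.143] lean [ 0.0174 -0.0002] rad/tang 0.0171 0.0032 yaw 1.609
[6.629 4.029 0.83 ]
```

move_arm(
  targets=[
    [0.8,0.5,0,0],
    [1.8,1.1,0.1,0],
    [2.9,1.7,0.2,0],
    [4,2.4,0.4,0],
    [5,3,0.6,0],
    [5.9,3.6,0.8,0],
    [6.5,4,0.83,0],
    [6.63,4.03,0.83,0],
    [6.63,4.03,0.83,0],
    [6.63,4.03,0.83,0],
  ],
)

```text
t: 35.03
tool_pos: [0.599, 0.1061, 0.1145]
orientation: [3.131, -0.0, 1.61]
wrist_force: [-0.8, -0.5, 0.2]
finger_gap: 0.0383
```

```bash
python3 n2.py .602 .106
```

```text
[0.59902402 0.10565378 0.11479601]
0.86 [162.2 328.4] [ 0.4881 -0.0987  0.004 ]
0.82 [256.1 180.6] [0.6034 0.107  0.004 ]
0.62 [283.8 312. ] [ 0.6465 -0.0674  0.004 ]
0.62 [ 85.9 296.2] [ 0.3956 -0.0511  0.004 ]
0.42 [121.3 328. ] [ 0.4345 -0.0997  0.004 ]
basket 0.59 [ 0.4916 -0.1243  0.    ]
[0.013 0.053 3.773] [252.10851812 181.61378255] [ 3.13051987e+00 -5.23990908e-04  1.60814863e+00]
```

move_arm(
  targets=[
    [0.04,0.12,1.1,0],
    [0.04,0.12,2.2,0],
    [0.04,0.12,3.1,0],
    [0.04,0.12,3.6,0],
    [0.04,0.12,3.75,0],
    [0.04,0.12,3.75,0],
  ],
)

```text
t: 35.68
tool_pos: [0.6034, 0.1071, 0.0018]
orientation: [3.132, -0.0, 1.608]
wrist_force: [-0.3, -0.2, 0.6]
finger_gap: 0.0381
```

move_arm(
  targets=[
    [0,0,0,0],
    [0,0,0,0],
    [0,0,0,0],
    [0,0,0,0],
    [0,0,-0.5,0],
    [0,0,-1.5,0],
    [0,0,-2.7,0],
    [0,0,-3.8,0],
    [0,0,-4.4,0],
    [0,0,-4.4,0],
  ],
  jaw=1,
)

```text
t: 36.52
tool_pos: [0.6053, 0.1083, 0.1399]
orientation: [3.123, -0.002, 1.609]
wrist_force: [0.6, 0.6, -0.3]
finger_gap: 0.0172
```

```bash
python3 q.py;  python3 -c "
from h import *
print(rel([.461,-.158,.14]))"
```

```text
t 36.5167 q [ 1.780e-01  4.480e-01  1.530e-01  1.257e+00 -1.000e-03  1.710e+00] pos [0.605 0.108 0.14 ] lean [0.0184 0.0024] rad/tang 0.0185 -0.0008 yaw 1.609
[-8.684 -5.146 -0.114]
```

move_arm(
  targets=[
    [-0.8,-0.5,0,0],
    [-1.8,-1.1,0,0],
    [-2.9,-1.7,0,0],
    [-4,-2.4,0,0],
    [-5.1,-3,0,0],
    [-6.2,-3.7,0,0],
    [-7.3,-4.3,0,0],
    [-8.2,-4.9,0,0],
    [-8.7,-5.15,0,0],
    [-8.7,-5.15,0,0],
  ],
)

```text
t: 37.35
tool_pos: [0.4569, -0.1615, 0.1326]
orientation: [3.131, 0.0, 1.606]
wrist_force: [0.1, 0.1, -1.3]
finger_gap: 0.0173
```

move_arm(
  targets=[
    [0,0,0,0],
  ],
)

```text
t: 37.43
tool_pos: [0.4581, -0.1596, 0.1326]
orientation: [3.13, -0.001, 1.607]
wrist_force: [0.1, 0.0, -1.2]
finger_gap: 0.0173
```

```bash
python3 n2.py .461 -.158
```

```text
[ 0.45848933 -0.1589133   0.13254478]
0.98 [232.5 120.8] [ 0.4346 -0.0969  0.004 ]
0.96 [281.7 123.8] [ 0.4886 -0.0981  0.004 ]
0.95 [249.6 222.9] [ 0.4572 -0.2173  0.004 ]
0.88 [426.1 105.5] [ 0.6436 -0.0732  0.004 ]
0.66 [192.7  78.8] [ 0.3926 -0.0561  0.004 ]
basket 0.55 [ 0.4885 -0.1282  0.    ]
[1.00e-03 2.60e-02 4.35e+00] [252.33344088 176.69541061] [ 3.13065221e+00 -8.87074410e-04  1.61019302e+00]
```

move_arm(
  targets=[
    [0,0,1,0],
    [0,0,2,0],
    [0,0,2.8,0],
    [0,0,3.4,0],
    [0,0,3.8,0],
    [0,0,4,0],
    [0,0,4,0],
  ],
)

```text
t: 38.17
tool_pos: [0.4593, -0.1579, 0.0115]
orientation: [3.132, -0.001, 1.611]
wrist_force: [-0.4, -0.1, -1.2]
finger_gap: 0.0172
```

move_arm(
  targets=[
    [0,0,0.15,0],
    [0,0,0.3,0],
    [0,0,0.3,0],
  ],
)

```text
t: 38.42
tool_pos: [0.4601, -0.1587, 0.0034]
orientation: [3.13, -0.001, 1.61]
wrist_force: [-1.4, 0.9, -0.5]
finger_gap: 0.0173
```

move_arm(
  targets=[
    [0,0,0,0],
    [0,0,0,0],
    [0,0,0,0],
    [0,0,0,0],
    [0,0,-0.5,0],
    [0,0,-1.5,0],
    [0,0,-2.7,0],
    [0,0,-3.9,0],
    [0,0,-5.1,0],
    [0,0,-6,0],
  ],
  jaw=0.1,
)

```text
t: 39.25
tool_pos: [0.4582, -0.1591, 0.1868]
orientation: [3.128, 0.0, 1.609]
wrist_force: [1.7, -1.1, -0.7]
finger_gap: 0.0384
```

```bash
python3 n2.py .461 -.13
python3 - <<'E'
from h import *
c=get_image('wrist');np.savez('w11.npz',**c)
cv2.imwrite('pics/w11.png',c['image'])
for l,z in (('basket_bar',.082),('basket_front',.082)):
    for d in finder.place_of(l,'wrist')[:1]: print(l,round(d['conf'],2),atz(c,d['point'],z).round(4))
E
```

```text
[ 0.45994282 -0.15975227  0.19098479]
0.76 [402.6 105.7] [ 0.6475 -0.0722  0.004 ]
0.67 [236.5 119.1] [ 0.4366 -0.0969  0.004 ]
0.59 [249.8 168.4] [ 0.4559 -0.1606  0.004 ]
0.59 [273.4 121.4] [ 0.4841 -0.0979  0.004 ]
0.58 [202.4  81.8] [ 0.3938 -0.0542  0.004 ]
basket 0.77 [ 0.4904 -0.1259  0.    ]
[0.983 0.008 6.122] [252.8356939  167.85838383] [3.12694657e+00 7.87552117e-04 1.60920324e+00]
basket_bar 0.86 [ 0.4916 -0.1261  0.082 ]
basket_front 0.98 [ 0.4159 -0.1269  0.082 ]
```

View pics/w11.png

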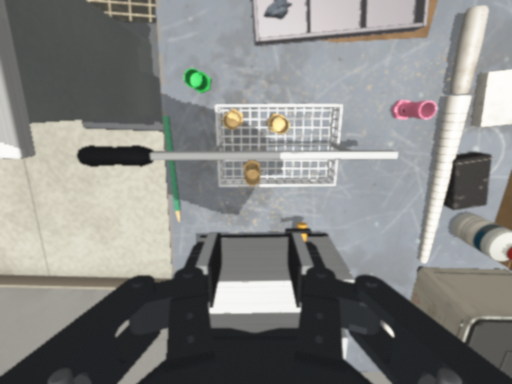

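All three nozzles stand in the basket at (232,119), (278,124) and (252,172), and the bar lies straight at row 155. I turn to the bar and grip it at basket x≈−32.

move_arm(
  targets=[
    [-0.0,0,0,1.4],
    [0.3,0,0,2.8],
    [0.6,0,0,4.2],
    [1.0,0,0,5.6],
    [1.04,0.02,0,7],
    [1.04,0.02,0,8.4],
    [1.04,0.02,0,9.8],
    [1.04,0.02,0,11.2],
    [1.04,0.02,0,12.6],
    [1.04,0.02,0,14],
  ],
  newtons=120,
)

```text
t: 40.38
tool_pos: [0.4566, -0.1276, 0.1823]
orientation: [3.14, -0.009, 0.382]
wrist_force: [0.2, -0.6, -0.1]
finger_gap: 0.0388
```

move_arm(
  targets=[
    [0,0,0,1.4],
    [0,0,0,2.8],
    [0,0,0,4.0],
    [0,0,0,4.0],
    [0,0,0,4.0],
  ],
)

```text
t: 40.8
tool_pos: [0.4568, -0.1276, 0.1827]
orientation: [-3.14, -0.009, 0.042]
wrist_force: [-0.3, 0.4, 0.0]
finger_gap: 0.0383
```

```bash
python3 q.py
python3 - <<'E'
from h import *
c=get_image('wrist');np.savez('w12.npz',**c)
for l,z in (('basket',0),('basket_bar',.082),('basket_front',.082)):
    for d in finder.place_of(l,'wrist')[:1]: print(l,round(d['conf'],2),d['point'],atz(c,d['point'],z).round(4))
g=c['image'].astype(int).max(2)
# bar columns per row: print bright-run centre near middle
for r in (40,70,100,130,160,190,210):
    row=g[r,225:285];print(r,row[::2])
print(rel([.460,-.1277,.044]))
E
```

```text
t 40.8 q [-0.275  0.154 -0.139  1.269  0.004  2.824] pos [ 0.457 -0.128  0.183] lean [0.0093 0.0015] rad/tang 0.0085 0.004 yaw 0.042
basket 0.63 [256.3, 143.8] [ 0.4914 -0.1288  0.    ]
basket_bar 0.57 [254.7, 155.8] [ 0.4886 -0.1268  0.082 ]
basket_front 0.74 [253.9, 220.6] [ 0.4163 -0.129   0.082 ]
40 [169 170 170 169 168 167 167 166 166 165 165 163 161 187 242 247 242 201
 157 160 161 161 160 159 159 160 159 159 159 159]
70 [168 166 165 163 158 157 159 159 159 161 164 162 159 191 243 247 241 201
 157 161 161 162 162 163 165 165 169 173 175 174]
100 [180 179 189 178 177 175 202 193 176 175 187 213 164 184 243 248 241 198
 164 214 202 177 178 184 194 177 176 185 220 180]
130 [170 169 210 193 171 171 177 178 172 172 187 220 167 193 244 248 240 201
 176 224 201 169 167 198 193 172 172 201 205 191]
160 [112 117 128 139 118 111 119 140 106 107 117 139 107 171 243 248 238 176
 157 207 148 152 173 188 170 159 159 177 149 142]
190 [144 148 138 119 102 107 137 140 111 104 116 152 114 136 172 182 168 122
 111 139 104  95 107 143 121 121 127 150 116 115]
210 [ 99 101 106 111 114 114 115 115 112 108 102 100 100 126 170 181 166 117
 103 105 105 107 108 107 105 100  99  99 102 108]
[0.045 0.006 4.645]
```

move_arm(
  targets=[
    [0.1,0,1.2,0],
    [0.1,0,2.4,0],
    [0.1,0,3.4,0],
    [0.1,0,4.2,0],
    [0.1,0,4.6,0],
    [0.1,0,4.65,0],
    [0.1,0,4.65,0],
  ],
)

```text
t: 41.58
tool_pos: [0.4614, -0.1274, 0.0439]
orientation: [-3.141, -0.01, 0.04]
wrist_force: [0.1, 0.9, 0.3]
finger_gap: 0.0383
```

move_arm(
  targets=[
    [0,0,0,0],
    [0,0,0,0],
    [0,0,0,0],
    [0,0,0,0],
    [0,0,0,0],
    [0,0,-0.1,0],
    [0,0,-0.3,0],
    [0,0,-0.5,0],
    [0,0,-0.5,0],
    [0,0,-0.5,0],
  ],
  jaw=1,
)

```text
t: 42.42
tool_pos: [0.462, -0.1276, 0.0595]
orientation: [-3.141, -0.012, 0.039]
wrist_force: [-0.1, 0.1, -8.2]
finger_gap: 0.004
```

```bash
python3 m.py
```

```text
42.7167 [ 0.4615122  -0.1274731   0.05891882] [-0.1  -0.05 -8.05] [0.34 0.52 0.6 ] [-0.014 -0.074  0.022] [0.021 0.039 0.016] 0.004500222064129798
off toward +x mm -9.198716023517807
basket_bar scene 0.93 [262.6 201.4]
basket_bar wrist 0.8 [253.3 203.3]
basket_front scene 0.6 [298.4 208.9]
basket_front wrist 0.94 [252.6 311. ]
basket scene 0.89 [262.5 233.2]
basket wrist 0.6 [251.8 169. ]
```

```bash
cat > tilt.py <<'E'
from h import *
import sys
x,y,zb=map(float,sys.argv[1:4]) # bar-mid guess
S=dict(np.load('S.npz'))
m=finder and None
def bar(th): # endpoints far (+115) & handle start (-133), pitch th about grip, + = handle down
    u=np.array([np.cos(.04),np.sin(.04),0]);g=np.array([x,y,zb])-.032*u
    return [g+(s+.032)*u+np.array([0,0,np.tan(th)*(s+.032)]) for s in (.115,-.133)]
for d in (0,.05,.1): 
    a,b=[proj(S,p) for p in bar(d)];print(d,a.round(1),b.round(1),'slope',((b-a)[1]/(b-a)[0]).round(4))
# measure bar upper edge slope by Hough on bright line
g=cv2.cvtColor(S['image'],cv2.COLOR_BGR2GRAY);a,b=[proj(S,p) for p in bar(0)]
c0,c1=sorted([int(a[0]),int(b[0])]);r0=int(min(a[1],b[1]))-25
e=cv2.Canny(g[r0:r0+70,c0-5:c1+5],40,120)
L=cv2.HoughLinesP(e,1,np.pi/720,25,minLineLength=35,maxLineGap=6)
for l in ([] if L is None else L[:,0]): print([l[0]+c0-5,l[1]+r0,l[2]+c0-5,l[3]+r0],round((l[3]-l[1])/(l[2]-l[0]+1e-9),4))
cv2.imwrite('pics/tilt.png',cv2.resize(S['image'][r0-30:r0+110,c0-40:c1+60],None,fx=4,fy=4))
E
python3 tilt.py .4915 -.1265 .104
```

```text
0 [219.  187.5] [324.9 209.7] slope 0.2101
0.05 [218.9 184.5] [324.7 211.9] slope 0.2587
0.1 [218.8 181.5] [324.5 214.1] slope 0.3078
[np.int32(222), np.int32(186), np.int32(327), np.int32(209)] 0.219
[np.int32(290), np.int32(211), np.int32(328), np.int32(218)] 0.1842
[np.int32(291), np.int32(172), np.int32(328), np.int32(179)] 0.1892
[np.int32(217), np.int32(187), np.int32(289), np.int32(203)] 0.2222
[np.int32(234), np.int32(231), np.int32(279), np.int32(224)] -0.1556
[np.int32(292), np.int32(171), np.int32(328), np.int32(177)] 0.1667
[np.int32(290), np.int32(214), np.int32(328), np.int32(221)] 0.1842
[np.int32(238), np.int32(212), np.int32(307), np.int32(221)] 0.1304
[np.int32(224), np.int32(228), np.int32(279), np.int32(203)] -0.4545
[np.int32(223), np.int32(230), np.int32(278), np.int32(231)] 0.0182
[np.int32(229), np.int32(220), np.int32(265), np.int32(222)] 0.0556
[np.int32(266), np.int32(230), np.int32(291), np.int32(174)] -2.24
[np.int32(288), np.int32(201), np.int32(326), np.int32(209)] 0.2105
```

Level within about 0.01 rad (edge slope 0.219 against 0.210 for level). I lift it clear, hold, and carry it to the tank.

move_arm(
  targets=[
    [0,0,-0.2,0],
    [0,0,-0.6,0],
    [0,0,-1.1,0],
    [0,0,-1.4,0],
    [0,0,-1.4,0],
    [0,0,-1.4,0],
    [0,0,-1.4,0],
    [0,0,-1.4,0],
  ],
)

```text
t: 43.68
tool_pos: [0.4607, -0.1274, 0.1004]
orientation: [-3.141, -0.01, 0.039]
wrist_force: [0.3, -0.2, -7.7]
finger_gap: 0.0045
```

```bash
python3 m.py | head -2; python3 tilt.py .4915 -.1265 .146 | head -8
```

```text
43.9833 [ 0.461094   -0.12753047  0.10092444] [ 0.28  0.58 -8.03] [0.3  0.49 0.39] [-0.002 -0.065 -0.007] [0.022 0.029 0.042] 0.004414125130769059
off toward +x mm -8.148682134376813
0 [218.3 170.4] [326.5 191. ] slope 0.1902
0.05 [218.2 167.3] [326.3 193.3] slope 0.2398
0.1 [218.  164.2] [326.1 195.6] slope 0.2899
[np.int32(222), np.int32(170), np.int32(264), np.int32(178)] 0.1905
[np.int32(285), np.int32(171), np.int32(330), np.int32(179)] 0.1778
[np.int32(286), np.int32(169), np.int32(329), np.int32(177)] 0.186
[np.int32(226), np.int32(214), np.int32(279), np.int32(214)] 0.0
[np.int32(273), np.int32(181), np.int32(312), np.int32(187)] 0.1538
```

move_arm(
  targets=[
    [0,0,-0.3,0],
    [0,0,-0.9,0],
    [0,0,-1.6,0],
    [0,0,-2.3,0],
    [0,0,-2.9,0],
    [0,0,-3.3,0],
    [0,0,-3.4,0],
    [0,0,-3.4,0],
    [0,0,-3.4,0],
    [0,0,-3.4,0],
  ],
)

```text
t: 45.12
tool_pos: [0.4596, -0.1275, 0.2023]
orientation: [-3.14, -0.01, 0.038]
wrist_force: [-0.3, -0.2, -8.7]
finger_gap: 0.0042
```

```bash
python3 q.py; python3 -c "
from h import *
print(rel([.457,-.3245,.203]))"
```

```text
t 45.1167 q [-0.274  0.156 -0.088  1.318  0.004  2.829] pos [ 0.46  -0.128  0.202] lean [0.0095 0.0015] rad/tang 0.0087 0.004 yaw 0.038
[-0.339  6.557 -0.035]
```

move_arm(
  targets=[
    [0,0.3,0,0],
    [0,0.9,0,0],
    [-0.1,1.6,0,0],
    [-0.1,2.4,0,0],
    [-0.2,3.2,0,0],
    [-0.2,4,0,0],
    [-0.3,4.8,0,0],
    [-0.3,5.5,0,0],
    [-0.34,6.1,0,0],
    [-0.34,6.4,0,0],
  ],
)

```text
t: 45.95
tool_pos: [0.4565, -0.3223, 0.2019]
orientation: [-3.141, -0.009, 0.037]
wrist_force: [0.2, 0.3, -7.6]
finger_gap: 0.0042
```

move_arm(
  targets=[
    [0,0.15,0,0],
    [0,0.15,0,0],
    [0,0.15,0,0],
    [0,0.15,0,0],
    [0,0.15,0,0],
  ],
)

```text
t: 46.37
tool_pos: [0.4576, -0.3237, 0.203]
orientation: [-3.141, -0.011, 0.039]
wrist_force: [0.1, 0.5, -7.4]
finger_gap: 0.0039
```

```bash
python3 q.py
python3 - <<'E'
from h import *
print(rel([.457,-.3245,.203]))
c=get_image('wrist');s=get_image('scene')
for l,z in (('cleaner_seat',.103),('basket_bar',.225),('basket_front',.225)):
    for n,k in (('wrist',c),('scene',s)):
        for d in finder.place_of(l,n)[:1]: print(n,l,round(d['conf'],2),atz(k,d['point'],z).round(4))
cv2.imwrite('pics/w13.png',np.hstack([cv2.resize(c['image'],(400,300)),cv2.resize(s['image'][80:230,230:430],(400,300))]))
E
```

```text
t 46.3667 q [-0.62   0.331  0.141  1.372  0.007  2.482] pos [ 0.458 -0.324  0.203] lean [0.0109 0.0012] rad/tang 0.0082 0.0073 yaw 0.039
[-0.022  0.027  0.   ]
wrist cleaner_seat 0.9 [ 0.4866 -0.3238  0.103 ]
scene cleaner_seat 0.61 [ 0.4867 -0.33    0.103 ]
wrist basket_bar 0.74 [ 0.4796 -0.3236  0.225 ]
scene basket_bar 0.69 [ 0.5136 -0.3762  0.225 ]
wrist basket_front 0.68 [ 0.4008 -0.3241  0.225 ]
scene basket_front 0.58 [ 0.4141 -0.3426  0.225 ]
```

View pics/w13.png

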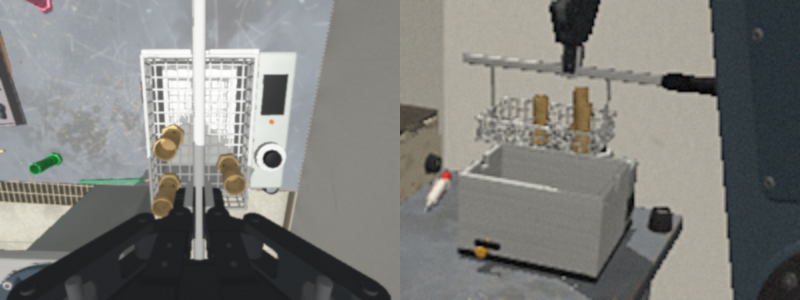

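The basket hangs level over the tank with its nozzles (scene crop: bar (465,57)–(665,83)). Centre x≈0.487 against seat 0.4866. I lower in stages, watching force.

move_arm(
  targets=[
    [0,0.02,0.4,0],
    [0,0.02,0.9,0],
    [0,0.02,1.5,0],
    [0,0.02,2,0],
    [0,0.02,2.4,0],
    [0,0.02,2.7,0],
    [0,0.02,2.8,0],
    [0,0.02,2.8,0],
  ],
)

```text
t: 47.43
tool_pos: [0.4582, -0.3247, 0.1185]
orientation: [-3.14, -0.01, 0.039]
wrist_force: [0.3, -0.1, -7.3]
finger_gap: 0.0044
```

move_arm(
  targets=[
    [0,0,0.3,0],
    [0,0,0.7,0],
    [0,0,1.1,0],
    [0,0,1.4,0],
    [0,0,1.6,0],
    [0,0,1.7,0],
    [0,0,1.7,0],
  ],
)

```text
t: 48.02
tool_pos: [0.4589, -0.3248, 0.0675]
orientation: [-3.141, -0.01, 0.039]
wrist_force: [-0.2, -0.4, -8.5]
finger_gap: 0.0042
```

move_arm(
  targets=[
    [0,0,0.05,0],
    [0,0,0.1,0],
    [0,0,0.1,0],
  ],
)

```text
t: 48.27
tool_pos: [0.4596, -0.3253, 0.0664]
orientation: [3.141, -0.013, 0.038]
wrist_force: [-4.6, 3.8, 6.0]
finger_gap: 0.0039
```

move_arm(
  targets=[
    [0,0,0,0],
    [0,0,0,0],
    [0,0,0,0],
    [0,0,0,0],
    [0,0,0,0],
    [0,0,-0.8,0],
    [0,0,-1.8,0],
    [0,0,-3,0],
    [0,0,-4.2,0],
    [0,0,-5.2,0],
  ],
  jaw=0.1,
)

```text
t: 49.1
tool_pos: [0.4573, -0.3251, 0.2236]
orientation: [3.141, -0.012, 0.039]
wrist_force: [0.3, 0.0, 0.7]
finger_gap: 0.0385
```

```bash
python3 q.py
python3 - <<'E'
from h import *
c=get_image('wrist');s=get_image('scene')
for l,z in (('cleaner_seat',.103),('basket_bar',.103),('basket_front',.103),('start_button_top',.106)):
    for n,k in (('wrist',c),('scene',s)):
        for d in finder.place_of(l,n)[:1]: print(n,l,round(d['conf'],2),d['point'],atz(k,d['point'],z).round(4))
g=c['image'].max(2).astype(int)
for r in (60,90,150,200): print(r,g[r,225:285:2])
cv2.imwrite('pics/w14.png',np.hstack([cv2.resize(c['image'],(400,300)),cv2.resize(s['image'][80:230,230:430],(400,300))]))
E
```

```text
t 49.1 q [-0.622  0.331  0.192  1.422  0.007  2.481] pos [ 0.457 -0.325  0.224] lean [0.0121 0.0002] rad/tang 0.0097 0.0072 yaw 0.039
wrist cleaner_seat 0.67 [260.9, 151.7] [ 0.4911 -0.3313  0.103 ]
scene cleaner_seat 0.76 [299.8, 170.2] [ 0.4835 -0.3071  0.103 ]
wrist basket_bar 0.64 [259.1, 159.6] [ 0.4822 -0.3297  0.103 ]
scene basket_bar 0.69 [304.4, 167.0] [ 0.4812 -0.3329  0.103 ]
wrist basket_front 0.86 [255.7, 219.8] [ 0.4101 -0.3289  0.103 ]
scene basket_front 0.81 [336.5, 174.1] [ 0.3942 -0.3258  0.103 ]
wrist start_button_top 0.84 [339.9, 194.7] [ 0.446  -0.4238  0.106 ]
scene start_button_top 0.37 [327.0, 151.8] [ 0.4644 -0.4637  0.106 ]
60 [183 174 170 170 170 173 175 177 178 180 177 176 178 178 231 250 251 233
 167 163 164 166 162 163 173 176 163 159 160 160]
90 [229 248 250 248 240 221 213 212 214 215 242 253 251 250 239 249 251 238
 232 249 251 250 249 247 219 198 200 206 208 208]
150 [189 155 164 249 253 253 249 169 112 120 156 197 234 243 229 247 251 244
 231 250 249 237 244 248 246 235 245 247 247 244]
200 [121 120 119 117 132 172 153 170 178 175 160 176 181 172 160 179 191 178
 149 177 179 160 176 182 171 164 178 179 169 162]
```

View pics/w14.png

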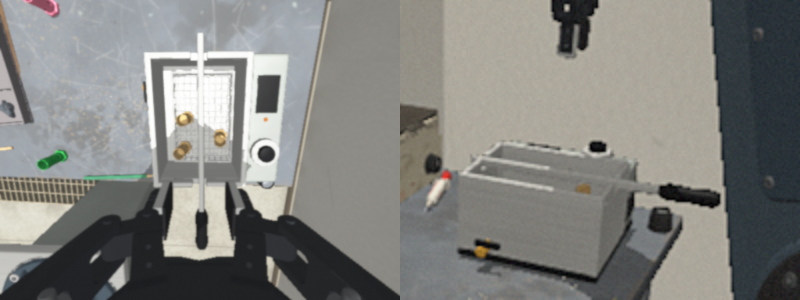

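Run:
```python
from h import *
c=get_image('wrist');g=c['image'].max(2).astype(int)
print([(r,g[r,257:259].mean()) for r in range(38,60,2)]);
for r in range(230,300,4): print(r,g[r,248:270:2])
for nm,uv,z in [('notchB',(258.5,71),.118),('rimBL',(146/.78125,54/.78125),.118),('rimBR',(252/.78125,52/.78125),.118),('rimFL',(153/.78125,187/.78125),.118),('rimFR',(247/.78125,187/.78125),.118)]: print(nm,atz(c,uv,z).round(4))
for v in (40,42,44,46,48): print('far',v,atz(c,(257.5,v),.115).round(4))
for v in range(256,276,4): print('h',v,atz(c,(258,v),.115).round(4))
```

```text
[(38, np.float64(177.0)), (40, np.float64(176.5)), (42, np.float64(173.5)), (44, np.float64(168.0)), (46, np.float64(162.5)), (48, np.float64(183.0)), (50, np.float64(224.5)), (52, np.float64(229.5)), (54, np.float64(216.0)), (56, np.float64(210.0)), (58, np.float64(208.5))]
230 [170 176 177 176 168 173 189 181 142 120 117]
234 [179 193 193 191 175 173 189 181 143 142 147]
238 [201 211 213 215 211 185 189 179 145 172 181]
242 [218 215 213 217 214 186 189 180 172 214 222]
246 [216 215 214 216 215 187 189 179 178 217 216]
250 [214 216 218 218 208 185 189 180 178 219 218]
254 [221 217 215 216 214 187 189 180 177 219 219]
258 [221 220 218 215 208 183 189 180 172 214 217]
262 [221 219 220 219 210 184 188 180 174 216 217]
266 [220 221 218 212 209 184 188 179 172 209 209]
270 [219 217 214 214 211 184 187 179 168 207 207]
274 [215 214 215 198 117 158 187 178 117 153 206]
278 [205 211 204 111  33  66  79  72  43  52 158]
282 [208 205 158  44  29  34  37  33  29  31  84]
286 [207 207 163  46  30  33  33  34  36  38  83]
290 [205 202 162  46  30  32  39  42  41  40  99]
294 [210 211 168  48  37  43  45  45  41  44 141]
298 [204 203 193 102  39  42  44  44  41  44 143]
notchB [ 0.5696 -0.3244  0.118 ]
rimBL [ 0.5685 -0.2563  0.118 ]
rimBR [ 0.5758 -0.3848  0.118 ]
rimFL [ 0.3903 -0.2606  0.118 ]
rimFR [ 0.3957 -0.3979  0.118 ]
far 40 [ 0.5965 -0.3223  0.115 ]
far 42 [ 0.5948 -0.3224  0.115 ]
far 44 [ 0.5931 -0.3224  0.115 ]
far 46 [ 0.5914 -0.3225  0.115 ]
far 48 [ 0.5898 -0.3226  0.115 ]
h 256 [ 0.37   -0.3326  0.115 ]
h 260 [ 0.3647 -0.3328  0.115 ]
h 264 [ 0.3593 -0.3331  0.115 ]
h 268 [ 0.3539 -0.3333  0.115 ]
h 272 [ 0.3484 -0.3335  0.115 ]
```

Seating checks out: far end x 0.590, handle start 0.343, so bar centre ≈0.476 against seat ≈0.482. The sideways offset is about 3 mm, and the apparent bar length of 247 mm matches rest height. Now the button at (0.4455, −0.4242).

```bash
python3 -c "
from h import *
print(rel([.4455,-.424,.115]))"
```

```text
[-0.546  3.292  3.497]
```

move_arm(
  targets=[
    [-0.1,0.8,0,0],
    [-0.3,1.8,0,0],
    [-0.5,2.8,0,0],
    [-0.55,3.29,0,0],
    [-0.55,3.29,0,0],
    [-0.55,3.29,1,0],
    [-0.55,3.29,2,0],
    [-0.55,3.29,3,0],
    [-0.55,3.29,3.5,0],
    [-0.55,3.29,3.5,0],
  ],
  jaw=1,
  newtons=60,
)

```text
t: 50.48
tool_pos: [0.4442, -0.4221, 0.1119]
orientation: [-3.137, -0.007, 0.039]
wrist_force: [-1.1, 0.5, -0.1]
finger_gap: 0.0003
```

move_arm(
  targets=[
    [0,0,0.25,0],
    [0,0,0.5,0],
    [0,0,0.7,0],
    [0,0,0.9,0],
    [0,0,0.9,0],
  ],
)

```text
t: 50.9
tool_pos: [0.4462, -0.4242, 0.088]
orientation: [-3.141, -0.011, 0.039]
wrist_force: [0.7, -1.7, 2.7]
finger_gap: -0.0001
```

```bash
python3 q.py; python3 st.py
```

```text
t 50.9 q [-0.765  0.482  0.073  1.155  0.008  2.338] pos [ 0.446 -0.424  0.088] lean [0.0109 0.0011] rad/tang 0.0071 0.0083 yaw 0.039
50.9 [ 0.44617155 -0.42417598  0.08803304] [-3.14089477 -0.01091305  0.038594  ] [ 0.69  -1.715  2.719] [-0.102 -0.198  0.049] -0.00013820701379943807
```

move_arm(
  targets=[
    [0,0,0.05,0],
    [0,0,0.1,0],
    [0,0,0.1,0],
  ],
)

```text
t: 51.15
tool_pos: [0.4462, -0.4242, 0.0859]
orientation: [-3.141, -0.011, 0.039]
wrist_force: [-0.7, 0.2, 3.7]
finger_gap: -0.0004
```

move_arm(
  targets=[
    [0,0,0.05,0],
    [0,0,0.08,0],
    [0,0,0.08,0],
  ],
)

```text
t: 51.4
tool_pos: [0.4463, -0.4244, 0.0844]
orientation: [3.141, -0.012, 0.038]
wrist_force: [-4.2, 4.1, 15.5]
finger_gap: 0.0004
```

The force rise to 15 N shows the button has bottomed. I hold briefly, then let go and retreat.

move_arm(
  targets=[
    [0,0,0.03,0],
    [0,0,0.03,0],
    [0,0,0.03,0],
  ],
)

```text
t: 51.65
tool_pos: [0.4463, -0.4245, 0.0842]
orientation: [3.141, -0.012, 0.038]
wrist_force: [-7.3, 5.9, 25.5]
finger_gap: -0.0001
```

move_arm(
  targets=[
    [0,0,-0.3,0],
    [0,0,-1,0],
    [0,0,-2.2,0],
    [0,0,-3.4,0],
    [0,0,-4.6,0],
    [0,0,-5,0],
    [0,0,-5,0],
    [0,0,-5,0],
    [0,0,-5,0],
  ],
)

```text
t: 52.4
tool_pos: [0.4442, -0.4241, 0.2311]
orientation: [-3.14, -0.01, 0.038]
wrist_force: [0.5, -1.1, 0.9]
finger_gap: -0.0002
```

```bash
python3 st.py
python3 - <<'E'
from h import *
c=get_image('wrist');s=get_image('scene');np.savez('end.npz',w=c['image'],s=s['image'])
for l,z in (('basket_bar',.103),('basket_front',.103),('basket',.021),('start_button_top',.106),('nozzle1',.024),('chip',.004),('scrap',.004)):
    for n,k in (('wrist',c),('scene',s)):
        for d in finder.place_of(l,n)[:4 if l=='nozzle1' else 1]: print(n,l,round(d['conf'],2),atz(k,d['point'],z).round(3))
E
```

```text
52.4 [ 0.44423454 -0.42410776  0.23110167] [-3.13984139 -0.00975366  0.03847072] [ 0.503 -1.071  0.864] [-0.031  0.033 -0.019] -0.0002370308732447614
scene basket_bar 0.98 [ 0.488 -0.353  0.103]
wrist basket_front 0.87 [ 0.403 -0.334  0.103]
scene basket_front 0.63 [ 0.397 -0.342  0.103]
wrist basket 0.72 [ 0.477 -0.334  0.021]
wrist start_button_top 0.63 [ 0.442 -0.419  0.106]
scene start_button_top 0.4 [ 0.463 -0.453  0.106]
wrist nozzle1 0.77 [ 0.402 -0.078  0.024]
wrist nozzle1 0.71 [ 0.464 -0.307  0.024]
wrist nozzle1 0.68 [ 0.42  -0.303  0.024]
wrist nozzle1 0.62 [ 0.441 -0.365  0.024]
scene nozzle1 0.74 [ 0.627 -0.044  0.024]
scene nozzle1 0.52 [ 0.38  -0.028  0.024]
scene chip 0.65 [0.483 0.094 0.004]
scene scrap 0.67 [0.482 0.029 0.004]
```

```bash
python3 - <<'E'
import numpy as np,cv2
e=np.load('end.npz');cv2.imwrite('pics/end.png',np.hstack([cv2.resize(e['w'],(400,300)),cv2.resize(e['s'][80:230,230:430],(400,300))]))
E
python3 - <<'E'
import numpy as np,cv2
e=np.load('end.npz');n=cv2.resize(e['s'][80:230,230:430],(400,300)).astype(int)
o=cv2.imread('pics/w14.png')[:,400:].astype(int)
d=np.abs(n-o).max(2);
for r in range(130,230,10): print(r,[int(d[r:r+10,c:c+20].mean()) for c in range(40,340,20)])
E
```

```text
130 [7, 7, 6, 7, 7, 7, 7, 7, 7, 7, 6, 7, 42, 123, 13]
140 [6, 7, 6, 6, 6, 6, 7, 11, 8, 7, 6, 7, 34, 124, 16]
150 [7, 8, 6, 5, 5, 6, 6, 26, 23, 12, 6, 7, 26, 124, 15]
160 [6, 6, 7, 7, 6, 13, 8, 5, 6, 15, 7, 7, 24, 123, 28]
170 [5, 6, 6, 5, 7, 11, 26, 28, 20, 5, 7, 7, 12, 123, 27]
180 [5, 5, 6, 7, 6, 10, 10, 13, 31, 7, 7, 7, 13, 117, 32]
190 [5, 5, 6, 5, 6, 9, 27, 36, 27, 5, 7, 6, 17, 29, 33]
200 [5, 6, 5, 5, 5, 5, 6, 5, 5, 5, 6, 7, 5, 54, 34]
210 [5, 5, 5, 5, 5, 5, 5, 6, 5, 13, 17, 5, 6, 103, 44]
220 [5, 5, 5, 5, 5, 5, 5, 6, 5, 20, 22, 4, 6, 93, 47]
```

```bash
python3 -c "
from h import *
print(finish_job())"
```

```text
the job is handed in; nothing more can be done
None
```

I handed in the job at about 52 s. The basket, with all three nozzles in it, hangs in the tank with its handle to the front. I pressed the start button after that and let it go. `finish_job` gives no verdict, so what follows rests on my own checks.

**Basket:**
- A trial lift gripped about 30 mm toward the handle from the bar's centre hung level, so I didn't need to shift the grip.
- I stood the basket on the free bench, put the nozzles in around that balance point, and left the chip and scrap in the tray.
- Loaded, the bar measured level to about 0.01 rad. I held it about 58 mm up for over a second, then carried it to the tank.

**Last checks:**
- **Seating:** the bar sits about 6 mm off centre lengthwise and 3 mm sideways, within the limits. Its apparent length fits it lying in the rests rather than on the rim.
- **Button:** it hit a hard stop at 25 N, about 6 mm below where the spring first resisted. The arm was about 15 cm clear afterwards, but I didn't confirm in a picture that the button came back up.
- **Contents:** the networks found three nozzles in the tank area, and the chip and scrap in the tray.

**What went wrong or disagreed:**
- **Fingertips:** they sit about 36 mm higher than the reported TCP, so the first grip closed above the bar.
- **Tilt:** joint 6 reached its limit and tilted the tool 14°. I corrected it to 0.6° before handling any nozzle.
- **Final scene reading:** the network put the bar about 25 mm sideways of where I measured it. The pixels along its far part hadn't changed since before the press, so I put this down to network error. The arm hid the handle, and the picture limit stopped me viewing a final image.

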